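# Set the cutting dies out on their rough-cut pieces, ready for the press

## Robot

A 6-joint arm with a two-finger parallel gripper is mounted at the origin on the work surface. World frame = base frame: x ahead of the robot, y to its left, z up, the work surface at z = 0. Lengths are in m, angles in degrees, forces in N, time in s.
With the tool pointing down it reaches from about 0.375 to 0.9 m from the base axis. Payload 3.1 kg.
Tool frame: the origin (TCP) lies midway between the tips of the shut fingers; the grasp point (between the pads) lies bot.hold_point_z behind it (bot.hold_point_z is the distance from the TCP to the grasp point, in m); z points along the fingers, y is the direction in which the jaws open and shut (so a half turn about z gives the same grasp; the last joint's range is limited). The gripper opens to 87 mm and grips with 3 to 60 N. Pads are 19 mm wide; open, the fingers measure 117 mm over their backs; the gripper's body (75 mm by 190 mm) begins 51 mm behind the grasp point.
Start: joints at [-86.889, 30.224, 82.088, -0, 67.689, -10.227], TCP at [0.144, -0.608, 0.223] pointing down, gripper open.
Joint ranges: [-176.69, 176.69], [-43.24, 126.21], [12.49, 139.97], [-82, 262], [0, 151.66], [-163.58, 163.58]. Speed limits (degrees/s): [159.86, 159.86, 180, 180, 180, 180].

## Interface

Orientations are given as a 3x3 rotation matrix whose columns are the frame's x, y, z axes.
In Python, from rig import bot, vision, hand_in gives the robot as it stands. The module is installed in compiled form; this text tells all that it offers.
- The arm moves only by the shell command python3 -m handwheel 'ROWS'. ROWS is JSON, a list of rows, each an object of numbers: "hand": the gripper's target within -1 to 1 (fully open at 1, half-way at 0, shut at -1); "dx", "dy", "dz": the shift along the world's x, y, z in cm; "wx", "wy", "wz": the turn, a rotation vector about the world's x, y, z in rad. In form: [{"hand": .., "dx": .., "dy": .., "dz": .., "wx": .., "wy": .., "wz": ..}, ...]. A call has 1 to 10 rows; each row shifts and turns the commanded pose from where the row before left it; what a row does not reach is not made up. A row lasts 1/10 s, in which the tool goes at most 50 mm and 8.59 degrees, less where a joint would pass 70% of its speed; a pose out of reach is approached as far as the arm can. A call with a gripper value outside its range is refused whole. The fingers move at their own pace and stop on an object; the grip force is fixed at half the most. Time passes only in rows, so rows that do not move let the fingers close. It gives the time, the measured TCP pose, the force and the opening at its end, in the units of the state.
- bot.read_state(): the state, without advancing time (a new reading comes with each control period).
- vision.capture(name): name is "side" or "top" or "wrist"; returns (picture, depth): 420x560x3 uint8, red, green, blue; 420x560 float32, m along the optical axis (not along the pixel's ray), 0 where there is no reading.
- vision.get_calibration(name): a dict with "fx", "fy", "cx", "cy" (pixels), "rvec" (rotation vector, rad) and "tvec" (3), from world to camera coordinates, as OpenCV has them. Camera axes: x right, y down, z forward; pixel columns grow to the right and rows downward; lengths in m; the calibration is good to about 2 mm. The wrist camera is an equidistant fisheye: a pixel r from the principal point sees the ray r / f radians off the axis. A picture is of the moment at which its call begins: read the wrist's pose just before it. get_calibration takes no time and is no camera call; for the wrist camera it gives the pose at the moment of the call.
- hand_in(): hands the job in, once; it reports no verdict.
The state is a dict: "time_s": time; "joint_positions": joint angles; "qvel": joint speeds; "tau": joint torques, N m; "position": TCP position; "tcp_rot": TCP orientation; "force": force on the tool from outside, world axes, zero at the start; "moment": the same for the moment, N m; "opening": opening from 0.0 (shut) to 1.0 (fully open).
Only numpy, scipy, OpenCV 4.12 (cv2) and the standard library are available. Lean on these libraries where they do the work, as an engineer would, in place of code of your own. Each camera call takes 0.05 s, during which the arm holds its last target.

## Task

Set each of the four steel cutting dies on the leather-faced piece that was rough-cut to its shape (round, oval, rectangle, strap end), flat and turned like the piece, point over point for the strap end, so that an even margin of the piece shows all round it, ready for the press. Lower the dies onto the work, do not drop them or knock them over, and leave the iron weight and the jar where they stand.

Things in the scene. Friction and masses are not known exactly. Their poses are not given: they have to be found in the camera images.
- round_die: Cutting die of 3 mm grey steel band, 32 mm high, open above and below, 0.19 kg, low braces inside. Stands sharp edge down on the white cutting board (top at z = 10 mm). Round, 56 mm outside diameter. Origin: centre of the outline, bottom edge; z up; its turn does not matter.
- oval_die: Cutting die of 3 mm grey steel band, 32 mm high, open above and below, 0.19 kg, low braces inside. Stands sharp edge down on the white cutting board (top at z = 10 mm). Oval, 82 mm long (its x) by 50 mm wide (y). Origin: centre of the outline, bottom edge; z up; same after a half turn.
- panel_die: Cutting die of 3 mm grey steel band, 32 mm high, open above and below, 0.19 kg, low braces inside. Stands sharp edge down on the white cutting board (top at z = 10 mm). Rectangle, 86 mm long (its x) by 54 mm wide (y), corners rounded. Origin: centre of the outline, bottom edge; z up; same after a half turn.
- strap_die: Cutting die of 3 mm grey steel band, 32 mm high, open above and below, 0.19 kg, low braces inside. Stands sharp edge down on the white cutting board (top at z = 10 mm). Strap end, 96 mm long (its x) by 40 mm wide (y): square end at x = -48, straight sides to x = +8, then curving in to a point at x = +48 mm. Origin: middle of length and width, bottom edge; z up; x to the point.
- round_blank: Piece to cut: stiff fibreboard faced with tan leather, 4.5 mm thick, fixed flat on the cutting board; round, 84 mm in diameter, 14 mm larger all round than the round die. Origin: its centre, underside (a die set on it has its origin 4.5 mm higher); z up; its turn does not matter.
- oval_blank: Piece to cut: stiff fibreboard faced with tan leather, 4.5 mm thick, fixed flat on the cutting board; oval, 110 mm long (its x) by 78 mm wide, 14 mm larger all round than the oval die. Origin: its centre, underside (a die set on it has its origin 4.5 mm higher); z up; same after a half turn.
- panel_blank: Piece to cut: stiff fibreboard faced with tan leather, 4.5 mm thick, fixed flat on the cutting board; rectangle, corners rounded, 114 mm long (its x) by 82 mm wide, 14 mm larger all round than the rectangular die. Origin: its centre, underside (a die set on it has its origin 4.5 mm higher); z up; same after a half turn.
- strap_blank: Piece to cut: stiff fibreboard faced with tan leather, 4.5 mm thick, fixed flat on the cutting board; strap end, 132 by 68 mm, 14 mm larger all round than the strap die. Origin: on the centre line, underside, 82 mm from the square end, 50 mm from the point; z up; x to the point. A strap die set right has its origin at x = -20, y = 0, z = +4.5 mm here and its x the same way.
- pattern_weight: Bystander: black cast-iron weight, 72 mm in diameter, 81 mm high with its ball knob; stands among the dies. Origin at the centre of its underside.
- edge_paint_jar: Bystander: small amber glass jar with a black lid, 56 mm in diameter, 70 mm high, on the cutting board beyond the dies, to the left. Origin at the centre of its underside.
Mind the look-alikes: they are no part of the job. Leave any orange look-alike of the panel_die alone.

How it is judged:
By the outcome, as a careful person would: the job done as asked, in the order asked, and still so for the second after the job is handed in, with the robot touching nothing.
It also fails if it takes over 104 s, if anything falls off the work surface, if the arm or the gripper's body presses on something with over 40 N, if the wrist force passes 120 N, or if a joint passes its speed limit or range.

## Working session

There is one attempt and no reset: what is moved stays moved. The work goes in short steps, Python scripts to look and compute and a shell command to move; the robot and the scene stay as the last step left them, time stands still between calls to the robot, and variables do not carry over. Pictures are saved under pics/ and viewed, and the job is handed in when it is done.

```bash
mkdir -p pics
python3 - <<'E'
from rig import bot, vision
import cv2
s=bot.read_state(); print({k:s[k] for k in('time_s','position','force','opening')}, bot.hold_point_z)
for n in('top','side'):
    p,d=vision.capture(n); cv2.imwrite(f'pics/{n}0.png',p[:,:,::-1])
    import numpy as np; np.savez(f'{n}0.npz',p=p,d=d); print(n,vision.get_calibration(n))
print(s['tcp_rot'])
E
```

```text
{'time_s': 0.0, 'position': array([ 0.14416204, -0.60740322,  0.22159185]), 'force': array([-0.29027187,  0.0323348 , -0.99074797]), 'opening': 1.002446104895257} 0.0187
top {'fx': 475.7964058892106, 'fy': 475.7964058892106, 'cx': 290.6145256747371, 'cy': 217.06993960076792, 'rvec': array([ 2.11421243, -2.14604163,  0.17809039]), 'tvec': array([0.01558012, 0.40856488, 1.39860076])}
side {'fx': 526.5119051779748, 'fy': 526.5119051779748, 'cx': 278.7204726088868, 'cy': 197.9596872869314, 'rvec': array([ 0.68489077, -2.49649   ,  1.33706208]), 'tvec': array([0.36484755, 0.17719524, 1.19207713])}
[[ 9.73032183e-01  2.30669372e-01 -1.05073352e-04]
 [ 2.30669064e-01 -9.73029909e-01  2.13971615e-03]
 [ 3.91327465e-04 -2.10624985e-03 -9.99997705e-01]]
```

View pics/top0.png

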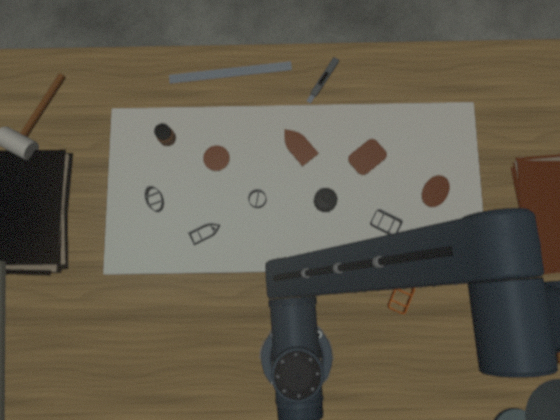

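View pics/side0.png

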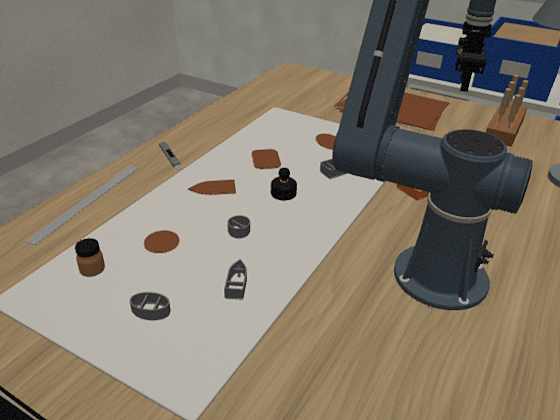

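The top view shows the four dark dies: oval (155,199), strap (205,233), round (257,198) and panel (386,222). The blanks are round (217,158), strap (300,147), panel (367,156) and oval (435,191). The weight is at (325,200), the jar at (164,133) and the orange look-alike at (402,298). Next I'll measure them.

```bash
cat > h.py <<'E'
import numpy as np, cv2
def pose(c):
    R=cv2.Rodrigues(np.array(c['rvec']))[0]; return R,-R.T@np.array(c['tvec'])
def rays(c,uv,fish=False):
    uv=np.asarray(uv,float).reshape(-1,2); x=(uv[:,0]-c['cx'])/c['fx']; y=(uv[:,1]-c['cy'])/c['fy']
    if fish:
        r=np.hypot(x,y)+1e-12; k=np.sin(r)/r; d=np.c_[x*k,y*k,np.cos(r)]
    else: d=np.c_[x,y,np.ones_like(x)]
    R,o=pose(c); return o,d@R
def toplane(c,uv,z,fish=False):
    o,d=rays(c,uv,fish); return o+d*((z-o[2])/d[:,2])[:,None]
def proj(c,P,fish=False):
    R,o=pose(c); q=(np.atleast_2d(P)-o)@R.T
    if fish:
        r=np.hypot(q[:,0],q[:,1])+1e-12; t=np.arctan2(r,q[:,2])/r; return np.c_[c['cx']+c['fx']*q[:,0]*t,c['cy']+c['fy']*q[:,1]*t]
    return np.c_[c['cx']+c['fx']*q[:,0]/q[:,2],c['cy']+c['fy']*q[:,1]/q[:,2]]
def desc(P):
    """P: world xy contour pts -> area centroid, long axis angle, minrect"""
    Q=(P[:,:2]*1e4).astype(np.float32).reshape(-1,1,2)
    m=cv2.moments(Q); c=np.array([m['m10'],m['m01']])/m['m00']/1e4
    a=0.5*np.degrees(np.arctan2(2*m['mu11'],m['mu20']-m['mu02']))
    # signed skew along axis
    u=np.array([np.cos(np.radians(a)),np.sin(np.radians(a))]); t=(P[:,:2]-c)@u
    w=(P[:,:2]-c)@np.array([-u[1],u[0]])
    (rc,rs,ra)=cv2.minAreaRect(Q)
    return c,a,(t.min(),t.max()),(w.min(),w.max()),np.array(rc)/1e4,np.array(rs)/1e4,ra
E
python3 - <<'E'
from h import *
from rig import vision
z=np.load('top0.npz'); p=z['p']; c=vision.get_calibration('top')
hsv=cv2.cvtColor(p,cv2.COLOR_RGB2HSV)
big=cv2.resize(p,None,fx=4,fy=4,interpolation=cv2.INTER_CUBIC); hb=cv2.cvtColor(big,cv2.COLOR_RGB2HSV)
roi=np.zeros(hb.shape[:2],np.uint8); roi[440:1080,440:1920]=255
print(hsv[158,217],hsv[120,300],hsv[200,325])
blank=((hb[...,1]>90)&(hb[...,2]<170)).astype(np.uint8)*255&roi
dark=((hb[...,2]<105)&(hb[...,1]<=90)).astype(np.uint8)*255&roi
np.set_printoptions(precision=4,suppress=True)
for nm,m,zz in(('blank',blank,.0145),('die',dark,.042)):
    cs,_=cv2.findContours(m,cv2.RETR_EXTERNAL,cv2.CHAIN_APPROX_NONE)
    for k in cs:
        if cv2.contourArea(k)<2500 or cv2.contourArea(k)>40000: continue
        uv=(k.reshape(-1,2)+.5)/4-.5
        P=toplane(c,uv,zz); print(nm,uv.mean(0).round(0),*desc(P))
p,_=vision.capture('wrist'); cv2.imwrite('pics/w0.png',p[:,:,::-1]); 
c=vision.get_calibration('wrist'); print(c,pose(c))
E
```

```text
[ 11  99 100] [ 33  18 141] [30 10 52]
blank [435. 191.] [ 0.4879 -0.4372] -33.77479800602339 (np.float64(-0.05101371482106263), np.float64(0.05113197210156397)) (np.float64(-0.03546358056658276), np.float64(0.03557166668505556)) [ 0.488  -0.4369] [0.0708 0.1019] 60.63688659667969
blank [216. 158.] [0.6049 0.2401] 84.14374302279693 (np.float64(-0.03780694934498067), np.float64(0.03783266935503679)) (np.float64(-0.03672294163962175), np.float64(0.03734952621545545)) [0.6047 0.2401] [0.0748 0.0744] 0.4567756950855255
blank [367. 157.] [ 0.6011 -0.232 ] -51.68470780225314 (np.float64(-0.05428792797115371), np.float64(0.05357342740598384)) (np.float64(-0.037588977985439885), np.float64(0.03744757847393456)) [ 0.6009 -0.2316] [0.0749 0.1078] 38.73337173461914
blank [299. 146.] [ 0.637  -0.0204] 38.43279607975885 (np.float64(-0.0523035709072006), np.float64(0.06815371543270972)) (np.float64(-0.030274149651325823), np.float64(0.030807904067157433)) [ 0.6431 -0.0152] [0.1204 0.0611] 38.262413024902344
die [204. 232.] [0.3649 0.2706] -65.05831510543145 (np.float64(-0.04194731429719691), np.fl
[... 752 characters left out ...]
) (np.float64(-0.03625092102813862), np.float64(0.036807542342802375)) [ 0.482  -0.4282] [0.0728 0.1041] 60.628997802734375
die [165. 134.] [0.6739 0.3961] 37.21926570166779 (np.float64(-0.04101012991000748), np.float64(0.04107196723727064)) (np.float64(-0.027038488350966814), np.float64(0.026776742630839966)) [0.6741 0.396 ] [0.082  0.0538] 36.6209602355957
{'fx': 325.19226210127806, 'fy': 325.19226210127806, 'cx': 280.58476578398694, 'cy': 208.15367907008252, 'rvec': array([-2.2631,  1.7908,  0.2821]), 'tvec': array([-0.6245, -0.0366,  0.3929])} (array([[ 0.2296, -0.9733, -0.0017],
       [-0.9267, -0.2192,  0.3053],
       [-0.2976, -0.0685, -0.9522]]), array([ 0.2264, -0.5889,  0.3842]))
```

View pics/w0.png

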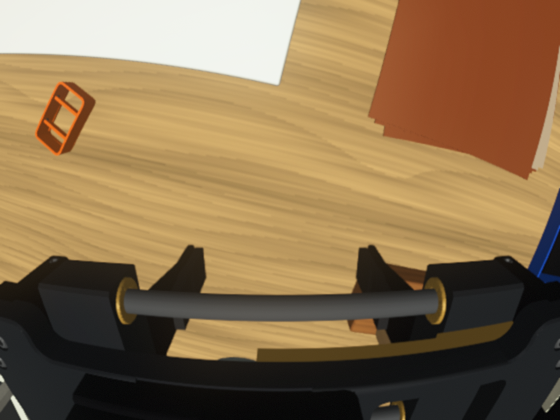

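The wrist view shows the orange look-alike at (65,117) and the board. It's sharper than the top camera, so I'll scan with the wrist from two spots.

```bash
python3 -m handwheel '[{"hand":1,"dx":3,"dy":3,"dz":1},{"hand":1,"dx":3,"dy":3,"dz":1,"wz":-0.12},{"hand":1,"dx":3,"dy":3,"dz":1,"wz":-0.11},{"hand":1,"dx":3,"dy":3,"dz":1},{"hand":1,"dx":3,"dy":3,"dz":1},{"hand":1,"dx":3,"dy":3,"dz":1},{"hand":1,"dx":3,"dy":3,"dz":1},{"hand":1,"dx":3,"dy":3,"dz":1},{"hand":1,"dx":1.6,"dy":3},{"hand":1}]'
cat > snap.py <<'E'
import sys,numpy as np,cv2
from rig import vision,bot
n=sys.argv[1]; c=vision.get_calibration('wrist'); s=bot.read_state(); p,d=vision.capture('wrist')
np.savez(n+'.npz',p=p,d=d,c=c,pos=s['position'],rot=s['tcp_rot']); cv2.imwrite('pics/'+n+'.png',p[:,:,::-1])
print(s['time_s'],s['position'].round(4),s['force'].round(2),s['opening'])
E
python3 snap.py w1
```

```text
0.15 [ 0.1442 -0.6076  0.2218] [ 0.24 -0.92 -0.2 ] 1.0023044517837159invalid input
```

```bash
python3 -m handwheel '[{"hand":1,"dy":4.5},{"hand":1,"dy":4.5},{"hand":1,"dy":4.5},{"hand":1,"dy":4.5},{"hand":1,"dy":4.5},{"hand":1,"dy":4.5},{"hand":1,"dy":4.5},{"hand":1,"dy":4.5},{"hand":1,"dy":4.5},{"hand":1,"dy":4.5}]'
python3 -m handwheel '[{"hand":1,"dy":4.5},{"hand":1}]'
python3 snap.py w2
```

```text
0.2 [ 0.1442 -0.6077  0.2219] [-0.74  1.02  0.86] 1.000659089089715invalid input
invalid input
```

View pics/w1.png

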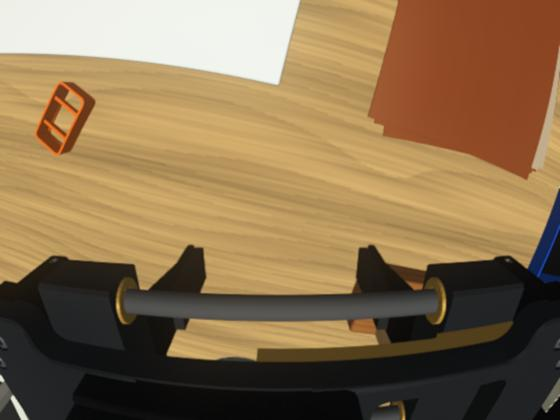

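View pics/w2.png

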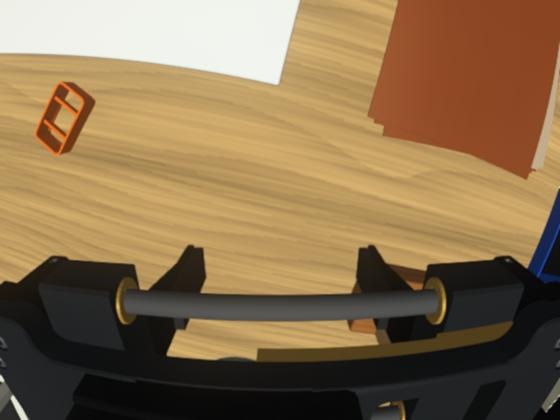

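The moves were refused as invalid input and nothing moved. Each row probably needs all seven keys.

```bash
python3 -m handwheel '[{"hand":1,"dx":3,"dy":3,"dz":1,"wx":0,"wy":0,"wz":0},{"hand":1,"dx":3,"dy":3,"dz":1,"wx":0,"wy":0,"wz":-0.12},{"hand":1,"dx":3,"dy":3,"dz":1,"wx":0,"wy":0,"wz":-0.11},{"hand":1,"dx":3,"dy":3,"dz":1,"wx":0,"wy":0,"wz":0},{"hand":1,"dx":3,"dy":3,"dz":1,"wx":0,"wy":0,"wz":0},{"hand":1,"dx":3,"dy":3,"dz":1,"wx":0,"wy":0,"wz":0},{"hand":1,"dx":3,"dy":3,"dz":1,"wx":0,"wy":0,"wz":0},{"hand":1,"dx":3,"dy":3,"dz":1,"wx":0,"wy":0,"wz":0},{"hand":1,"dx":1.6,"dy":3,"dz":0,"wx":0,"wy":0,"wz":0},{"hand":1,"dx":0,"dy":0,"dz":0,"wx":0,"wy":0,"wz":0}]' && python3 snap.py w1
```

```text
time_s: 1.25
position: [0.4018, -0.3341, 0.3029]
tcp_rot: [[1.0, 0.008, 0.0], [0.008, -1.0, 0.002], [0.001, -0.002, -1.0]]
force: [-0.8, -0.5, -0.1]
opening: 1.0
1.25 [ 0.4018 -0.3341  0.3029] [-0.78 -0.5  -0.06] 0.9997295833843022
```

```bash
python3 -m handwheel '[{"hand":1,"dx":0,"dy":4.5,"dz":0,"wx":0,"wy":0,"wz":0},{"hand":1,"dx":0,"dy":4.5,"dz":0,"wx":0,"wy":0,"wz":0},{"hand":1,"dx":0,"dy":4.5,"dz":0,"wx":0,"wy":0,"wz":0},{"hand":1,"dx":0,"dy":4.5,"dz":0,"wx":0,"wy":0,"wz":0},{"hand":1,"dx":0,"dy":4.5,"dz":0,"wx":0,"wy":0,"wz":0},{"hand":1,"dx":0,"dy":4.5,"dz":0,"wx":0,"wy":0,"wz":0},{"hand":1,"dx":0,"dy":4.5,"dz":0,"wx":0,"wy":0,"wz":0},{"hand":1,"dx":0,"dy":4.5,"dz":0,"wx":0,"wy":0,"wz":0},{"hand":1,"dx":0,"dy":4.5,"dz":0,"wx":0,"wy":0,"wz":0},{"hand":1,"dx":0,"dy":4.5,"dz":0,"wx":0,"wy":0,"wz":0}]' && python3 -m handwheel '[{"hand":1,"dx":0,"dy":4.5,"dz":0,"wx":0,"wy":0,"wz":0},{"hand":1,"dx":0,"dy":4.5,"dz":0,"wx":0,"wy":0,"wz":0},{"hand":1,"dx":0,"dy":0,"dz":0,"wx":0,"wy":0,"wz":0}]' && python3 snap.py w2
```

```text
time_s: 2.3
position: [0.4005, 0.1125, 0.3027]
tcp_rot: [[1.0, 0.001, 0.001], [0.001, -1.0, -0.001], [0.001, 0.001, -1.0]]
force: [1.4, 0.6, 0.3]
opening: 1.001
time_s: 2.6
position: [0.4005, 0.2055, 0.3026]
tcp_rot: [[1.0, 0.008, 0.001], [0.008, -1.0, 0.002], [0.001, -0.002, -1.0]]
force: [0.1, 0.1, -0.6]
opening: 0.999
2.6 [0.4005 0.2055 0.3026] [ 0.08  0.14 -0.62] 0.9992035132903109
```

View pics/w1.png

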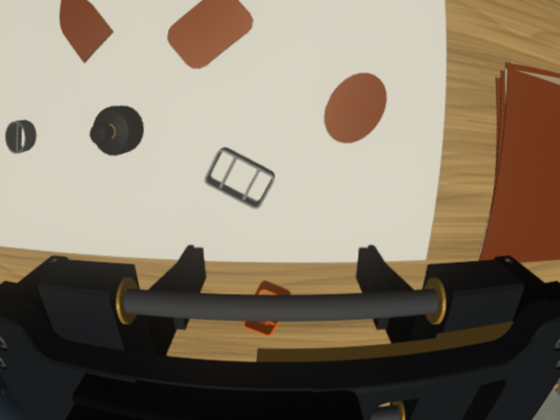

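View pics/w2.png

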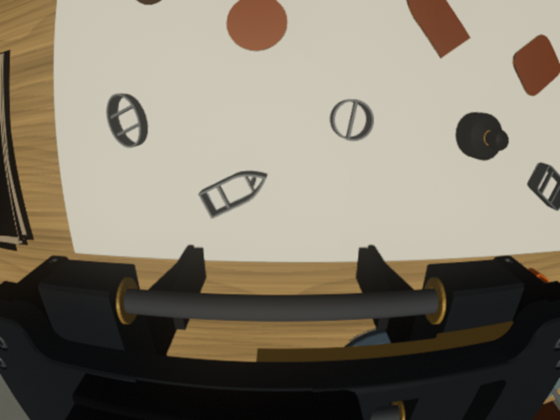

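w1 shows the panel die (240,177), oval blank (355,107) and panel blank (210,30). w2 shows the round die (352,120), oval die (127,120), strap die (233,193) and round blank (257,22). I'll measure blanks by colour, and die rims by depth and contour.

```bash
cat >> h.py <<'E'
def load(n):
    z=np.load(n+'.npz',allow_pickle=True); return z['p'],z['d'],z['c'].item()
def xyz(c,d):
    h,w=d.shape; v,u=np.mgrid[:h,:w]; o,r=rays(c,np.c_[u.ravel(),v.ravel()],True)
    R,_=pose(c); zc=r@R[2]; P=o+r*(d.ravel()/zc)[:,None]; P[d.ravel()<=0]=np.nan; return P.reshape(h,w,3)
def blanks(n,rowmax=250,K=4,minA=300):
    p,d,c=load(n); b=cv2.resize(p,None,fx=K,fy=K,interpolation=cv2.INTER_CUBIC); lab=cv2.cvtColor(b,cv2.COLOR_RGB2LAB).astype(int)
    m=((lab[...,1]-128>12)&(b[...,2]<100)).astype(np.uint8)*255; m[rowmax*K:]=0
    out=[]
    for k in cv2.findContours(m,cv2.RETR_EXTERNAL,cv2.CHAIN_APPROX_NONE)[0]:
        if cv2.contourArea(k)<minA*K*K: continue
        uv=(k.reshape(-1,2)+.5)/K-.5; out.append((uv,toplane(c,uv,.0145,True)))
    return out
def dark(n,rowmax=245,K=4,thr=110,minA=200,z=.042):
    p,d,c=load(n); b=cv2.resize(p,None,fx=K,fy=K,interpolation=cv2.INTER_CUBIC); h=cv2.cvtColor(b,cv2.COLOR_RGB2HSV)
    lab=cv2.cvtColor(b,cv2.COLOR_RGB2LAB).astype(int)
    m=((h[...,2]<thr+30)&(lab[...,1]-128<10)).astype(np.uint8)*255; m[rowmax*K:]=0
    out=[]
    for k in cv2.findContours(m,cv2.RETR_EXTERNAL,cv2.CHAIN_APPROX_NONE)[0]:
        if cv2.contourArea(k)<minA*K*K: continue
        uv=(k.reshape(-1,2)+.5)/K-.5; out.append((uv,toplane(c,uv,z,True)))
    return out
E
python3 - <<'E'
from h import *
np.set_printoptions(precision=4,suppress=True)
f=lambda t:' '.join(str(np.round(x,4)) for x in t)
for n in('w1','w2'):
    p,d,c=load(n); X=xyz(c,d); 
    for uv,P in blanks(n): print(n,'blank',uv.mean(0).round(),f(desc(P)))
    # depth rim
    zc=X[...,2]; print('board z',np.nanmedian(zc[150:240:3,300:420:3]),np.nanstd(zc[200:230,300:340]))
    m=((zc>.034)&(zc<.05)).astype(np.uint8); m[245:]=0
    k,l,st,ce=cv2.connectedComponentsWithStats(m,connectivity=8)
    for i in range(1,k):
        if st[i,4]<60: continue
        Q=X[l==i]; H=cv2.convexHull((Q[:,:2]).astype(np.float32)).reshape(-1,2)
        print(n,'rim',ce[i].round(),st[i,4],Q[:,2].mean().round(4),f(desc(H)))
E
```

```text
w1 blank [355. 108.] [ 0.4893 -0.4377] -32.9277 [-0.0534  0.0535] [-0.0376  0.0377] [ 0.4894 -0.4377] [0.0753 0.1069] 57.3333
w1 blank [525. 144.] [ 0.4144 -0.7765] 13.0786 [-0.1864  0.1905] [-0.101   0.1169] [ 0.4228 -0.7937] [0.3489 0.2254] 3.5713
w1 blank [209.  29.] [ 0.5997 -0.2321] -61.5476 [-0.0561  0.0606] [-0.0434  0.0456] [ 0.603 -0.233] [0.081 0.112] 38.3831
w1 blank [81. 25.] [ 0.6379 -0.0223] 39.461 [-0.0538  0.0731] [-0.0335  0.0336] [ 0.6459 -0.0165] [0.1263 0.066 ] 38.0671
board z 0.010165717653265904 0.0008282867398366811
w1 rim [122. 128.] 637 0.0454 [ 0.4644 -0.0979] 3.9643 [-0.0349  0.035 ] [-0.0349  0.033 ] [ 0.4645 -0.0989] [0.0699 0.0678] 3.4691
w1 rim [ 17. 137.] 370 0.0391 [0.4721 0.1103] 78.6842 [-0.0288  0.0285] [-0.0278  0.0282] [0.4724 0.1104] [0.0565 0.056 ] 34.3862
w1 rim [239. 179.] 811 0.0397 [ 0.3906 -0.2779] 61.4123 [-0.0429  0.0428] [-0.0278  0.0277] [ 0.3905 -0.278 ] [0.0857 0.0554] 61.2024
w2 blank [537.  64.] [ 0.6022 -0.232 ] -52.5441 [-0.0559  0.057 ] [-0.04    0.0403] [ 0.6025 -0.2322] [0.0798 0.1124] 38.2025
w2 blank [437.  22.] [ 0.6279 -0.
[... 214 characters left out ...]
oard z 0.010207065370319013 0.000823095390143018
w2 rim [124. 120.] 678 0.0392 [0.4766 0.4257] 21.38 [-0.0406  0.0405] [-0.0254  0.026 ] [0.4766 0.4257] [0.0809 0.0506] 16.119
w2 rim [353. 120.] 513 0.04 [0.4715 0.1114] -74.3016 [-0.0282  0.0284] [-0.0275  0.0277] [0.4716 0.1116] [0.0546 0.0561] 2.2094
w2 rim [475. 134.] 569 0.0451 [ 0.464  -0.0922] -3.3151 [-0.0354  0.0359] [-0.0286  0.0334] [ 0.4644 -0.0898] [0.0619 0.0713] 86.8714
w2 rim [547. 185.] 362 0.0386 [ 0.3907 -0.2708] 48.2633 [-0.0508  0.0423] [-0.0299  0.0305] [ 0.3908 -0.2759] [0.0877 0.0548] 62.2958
w2 rim [231. 193.] 675 0.0401 [0.369 0.274] -63.9183 [-0.0419  0.0545] [-0.0204  0.0207] [0.3717 0.2683] [0.0409 0.0963] 25.5899
```

Depth rims match the true die sizes (56, 81x50, 86x55 and 96x41 mm), so I trust them. Round die: go over it and down, jaws along y.

```bash
python3 -m handwheel '[{"hand":1,"dx":2.4,"dy":-3.1,"dz":-2.5,"wx":0,"wy":0,"wz":0},{"hand":1,"dx":2.4,"dy":-3.1,"dz":-2.5,"wx":0,"wy":0,"wz":0},{"hand":1,"dx":2.3,"dy":-3.2,"dz":-2.5,"wx":0,"wy":0,"wz":0},{"hand":1,"dx":0,"dy":0,"dz":-4.5,"wx":0,"wy":0,"wz":0},{"hand":1,"dx":0,"dy":0,"dz":-4.5,"wx":0,"wy":0,"wz":0},{"hand":1,"dx":0,"dy":0,"dz":-4.5,"wx":0,"wy":0,"wz":0},{"hand":1,"dx":0,"dy":0,"dz":-3.5,"wx":0,"wy":0,"wz":0},{"hand":1,"dx":0,"dy":0,"dz":-1,"wx":0,"wy":0,"wz":0},{"hand":1,"dx":0,"dy":0,"dz":0,"wx":0,"wy":0,"wz":0}]' && python3 snap.py w3
```

```text
time_s: 3.55
position: [0.4706, 0.1062, 0.0465]
tcp_rot: [[1.0, 0.001, -0.003], [0.001, -1.0, -0.0], [-0.003, 0.0, -1.0]]
force: [-0.7, -0.4, 1.2]
opening: 0.998
3.55 [0.4706 0.1062 0.0465] [-0.71 -0.36  1.16] 0.9977913385964877
```

View pics/w3.png

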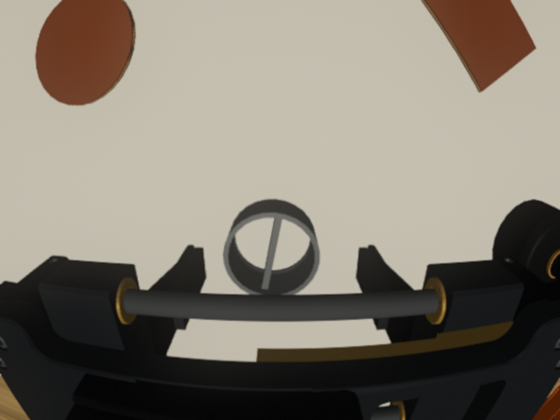

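The round die sits slightly left of the midline between the fingers, at (271,247) against 281. I'll correct dy by +0.5 cm, descend and close.

```bash
python3 -m handwheel '[{"hand":1,"dx":0.1,"dy":0.5,"dz":0,"wx":0,"wy":0,"wz":0},{"hand":1,"dx":0,"dy":0,"dz":-1.5,"wx":0,"wy":0,"wz":0},{"hand":1,"dx":0,"dy":0,"dz":-1.5,"wx":0,"wy":0,"wz":0},{"hand":1,"dx":0,"dy":0,"dz":0,"wx":0,"wy":0,"wz":0}]'
```

```text
time_s: 4.0
position: [0.4727, 0.1132, 0.0182]
tcp_rot: [[1.0, 0.003, 0.001], [0.003, -1.0, -0.0], [0.001, 0.0, -1.0]]
force: [0.9, -0.4, -0.2]
opening: 1.001
```

```bash
python3 -m handwheel '[{"hand":0,"dx":-0.1,"dy":-0.1,"dz":-0.1,"wx":0,"wy":0,"wz":0},{"hand":-1,"dx":0,"dy":0,"dz":0,"wx":0,"wy":0,"wz":0},{"hand":-1,"dx":0,"dy":0,"dz":0,"wx":0,"wy":0,"wz":0},{"hand":-1,"dx":0,"dy":0,"dz":0,"wx":0,"wy":0,"wz":0},{"hand":-1,"dx":0,"dy":0,"dz":0,"wx":0,"wy":0,"wz":0},{"hand":-1,"dx":0,"dy":0,"dz":0,"wx":0,"wy":0,"wz":0}]'; python3 snap.py w4
```

```text
time_s: 4.6
position: [0.4714, 0.1119, 0.0169]
tcp_rot: [[1.0, 0.003, 0.001], [0.003, -1.0, -0.0], [0.001, 0.0, -1.0]]
force: [0.3, -0.4, 4.1]
opening: 0.634
4.6 [0.4714 0.1119 0.0169] [ 0.27 -0.38  4.12] 0.6336224315822699
```

The grip holds: opening 0.634 is about 55 mm. Now lift and go towards the round blank.

```bash
python3 -m handwheel '[{"hand":-1,"dx":0,"dy":0,"dz":1,"wx":0,"wy":0,"wz":0},{"hand":-1,"dx":0,"dy":0,"dz":3,"wx":0,"wy":0,"wz":0},{"hand":-1,"dx":0,"dy":3.2,"dz":3,"wx":0,"wy":0,"wz":0},{"hand":-1,"dx":1,"dy":3.2,"dz":1,"wx":0,"wy":0,"wz":0},{"hand":-1,"dx":1,"dy":3.2,"dz":0,"wx":0,"wy":0,"wz":0},{"hand":-1,"dx":1,"dy":3.2,"dz":0,"wx":0,"wy":0,"wz":0},{"hand":-1,"dx":0,"dy":0,"dz":0,"wx":0,"wy":0,"wz":0}]'; python3 snap.py w5; python3 -c "
from h import *
for uv,P in blanks('w5'): print(uv.mean(0).round(),desc(P))"
```

```text
time_s: 5.35
position: [0.503, 0.2435, 0.0973]
tcp_rot: [[1.0, 0.006, 0.004], [0.006, -1.0, 0.002], [0.004, -0.002, -1.0]]
force: [0.2, -0.3, -2.0]
opening: 0.635
5.35 [0.503  0.2435 0.0973] [ 0.15 -0.28 -1.97] 0.6345952218896036
[285.  82.] (array([0.60715952, 0.24033291]), np.float64(-52.99818576928546), (np.float64(-0.041181548363175814), np.float64(0.04122375875115556)), (np.float64(-0.04122811993783887), np.float64(0.041129930133271715)), array([0.60715957, 0.24034722]), array([0.0820385, 0.0820293]), 30.65364646911621)
[544.  77.] (array([ 0.64585605, -0.00548137]), np.float64(18.87689610049027), (np.float64(-0.07368792269145778), np.float64(0.058067756294358785)), (np.float64(-0.0334198272569994), np.float64(0.026664875873456576)), array([ 0.63654111, -0.00351013]), array([0.12391754, 0.05622524]), 3.2154438495635986)
```

View pics/w5.png

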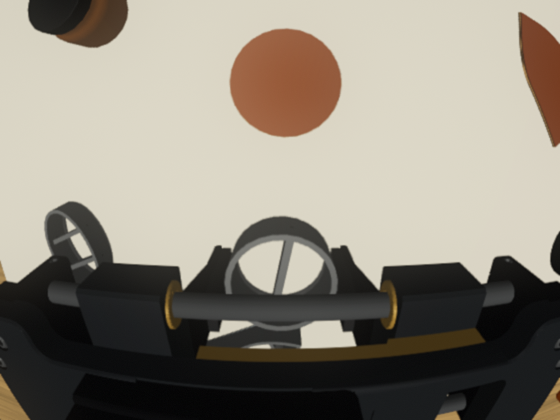

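The round blank is at (285,82) and the die is held level at (282,270). I'll measure where the die sits in the hand with the same camera.

```bash
cat >> h.py <<'E'
def fitc(P):
    A=np.c_[2*P[:,:2],np.ones(len(P))]; b=(P[:,:2]**2).sum(1); s=np.linalg.lstsq(A,b,rcond=None)[0]; return s[:2],np.sqrt(s[2]+s[:2]@s[:2])
E
python3 - <<'E'
from h import *
p,d,c=load('w5'); X=xyz(c,d)
g=p.astype(int).sum(2)
box=np.zeros(d.shape,bool); box[205:292,222:342]=1
zz=X[...,2]; print(np.nanpercentile(zz[box],[50,80,90,95,98]))
m=box&(zz>.117)&(zz<.128)
Q=X[m]; print(len(Q)); 
H=cv2.convexHull(Q[:,:2].astype(np.float32)).reshape(-1,2)
# outer arc: front half pts only
f=H[H[:,0]>0.505]; print(f.shape,fitc(f), H.min(0),H.max(0))
E
```

```text
[0.01108385 0.11635095 0.12213906 0.12288486 0.12347422]
1832
(23, 2) (array([0.4982839 , 0.24290741]), np.float64(0.032466895375437926)) [0.49689394 0.21304354] [0.5310388  0.27217883]
```

Die and TCP agree to about 1 mm. The target TCP is (0.607, 0.2405).

```bash
python3 -m handwheel '[{"hand":-1,"dx":3.5,"dy":-0.1,"dz":0,"wx":0,"wy":0,"wz":0},{"hand":-1,"dx":3.5,"dy":-0.1,"dz":-1,"wx":0,"wy":0,"wz":0},{"hand":-1,"dx":2.4,"dy":-0.1,"dz":-2,"wx":0,"wy":0,"wz":0},{"hand":-1,"dx":1,"dy":0,"dz":-2,"wx":0,"wy":0,"wz":0},{"hand":-1,"dx":0,"dy":0,"dz":-1,"wx":0,"wy":0,"wz":0},{"hand":-1,"dx":0,"dy":0,"dz":0,"wx":0,"wy":0,"wz":0},{"hand":-1,"dx":0,"dy":0,"dz":0,"wx":0,"wy":0,"wz":0}]'
```

```text
time_s: 6.1
position: [0.6036, 0.2364, 0.0365]
tcp_rot: [[1.0, 0.003, -0.003], [0.003, -1.0, -0.001], [-0.003, 0.001, -1.0]]
force: [0.5, 0.5, -2.1]
opening: 0.633
```

```bash
python3 -m handwheel '[{"hand":-1,"dx":0.35,"dy":0.4,"dz":-0.6,"wx":0,"wy":0,"wz":0},{"hand":-1,"dx":0,"dy":0,"dz":-0.5,"wx":0,"wy":0,"wz":0},{"hand":-1,"dx":0,"dy":0,"dz":0,"wx":0,"wy":0,"wz":0},{"hand":-1,"dx":0,"dy":0,"dz":0,"wx":0,"wy":0,"wz":0}]'
```

```text
time_s: 6.5
position: [0.6084, 0.2411, 0.0256]
tcp_rot: [[1.0, 0.003, -0.0], [0.003, -1.0, -0.0], [-0.0, 0.0, -1.0]]
force: [0.2, 0.8, -2.0]
opening: 0.634
```

```bash
python3 -m handwheel '[{"hand":-1,"dx":-0.12,"dy":-0.05,"dz":-0.2,"wx":0,"wy":0,"wz":0},{"hand":-1,"dx":0,"dy":0,"dz":-0.2,"wx":0,"wy":0,"wz":0},{"hand":-1,"dx":0,"dy":0,"dz":0,"wx":0,"wy":0,"wz":0},{"hand":-1,"dx":0,"dy":0,"dz":0,"wx":0,"wy":0,"wz":0}]'
```

```text
time_s: 6.9
position: [0.6075, 0.2403, 0.0215]
tcp_rot: [[1.0, 0.003, -0.0], [0.003, -1.0, -0.0], [-0.0, 0.0, -1.0]]
force: [0.4, -0.6, -2.4]
opening: 0.637
```

```bash
python3 -m handwheel '[{"hand":-1,"dx":0,"dy":0,"dz":-0.1,"wx":0,"wy":0,"wz":0},{"hand":-1,"dx":0,"dy":0,"dz":0,"wx":0,"wy":0,"wz":0}]'
```

```text
time_s: 7.1
position: [0.6075, 0.2403, 0.0214]
tcp_rot: [[1.0, 0.003, 0.0], [0.003, -1.0, -0.0], [0.0, 0.0, -1.0]]
force: [-1.5, -0.4, 3.7]
opening: 0.633
```

It's in contact (force +3.7 N). Release gently and rise back for a look.

```bash
python3 -m handwheel '[{"hand":0.35,"dx":0,"dy":0,"dz":0,"wx":0,"wy":0,"wz":0},{"hand":0.5,"dx":0,"dy":0,"dz":0,"wx":0,"wy":0,"wz":0},{"hand":0.8,"dx":0,"dy":0,"dz":0,"wx":0,"wy":0,"wz":0},{"hand":0.8,"dx":0,"dy":0,"dz":0,"wx":0,"wy":0,"wz":0},{"hand":0.8,"dx":0,"dy":0,"dz":1,"wx":0,"wy":0,"wz":0},{"hand":0.8,"dx":0,"dy":0,"dz":3,"wx":0,"wy":0,"wz":0},{"hand":1,"dx":-3,"dy":0,"dz":4,"wx":0,"wy":0,"wz":0},{"hand":1,"dx":-4,"dy":1,"dz":4,"wx":0,"wy":0,"wz":0},{"hand":1,"dx":-4,"dy":1,"dz":2,"wx":0,"wy":0,"wz":0},{"hand":1,"dx":0,"dy":0,"dz":0,"wx":0,"wy":0,"wz":0}]'; python3 snap.py w6
```

```text
time_s: 8.1
position: [0.4983, 0.2603, 0.1588]
tcp_rot: [[1.0, 0.006, -0.0], [0.006, -1.0, 0.001], [-0.0, -0.001, -1.0]]
force: [0.3, -1.0, 0.4]
opening: 0.996
8.1 [0.4983 0.2603 0.1588] [ 0.28 -1.02  0.41] 0.9964251100052995
```

View pics/w6.png

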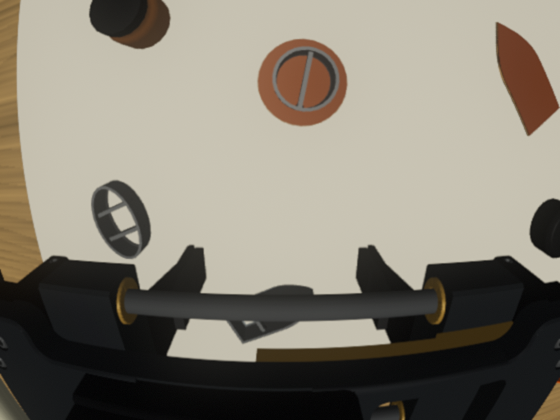

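The round die is on its blank at (305,78), standing upright. I'll measure the margin by depth rim against the blank, and re-measure the oval die too.

```bash
cat >> h.py <<'E'
def rims(n,lo,hi,rowmax=245,minpx=60):
    p,d,c=load(n); X=xyz(c,d); zc=X[...,2]; m=((zc>lo)&(zc<hi)).astype(np.uint8); m[rowmax:]=0
    k,l,st,ce=cv2.connectedComponentsWithStats(m,connectivity=8); out=[]
    for i in range(1,k):
        if st[i,4]<minpx: continue
        Q=X[l==i]; H=cv2.convexHull(Q[:,:2].astype(np.float32)).reshape(-1,2); out.append((ce[i],st[i,4],H))
    return out
f=lambda t:' '.join(str(np.round(x,4)) for x in t)
E
python3 - <<'E'
from h import *
for uv,P in blanks('w6'): print('blank',uv.mean(0).round(),f(desc(P)))
for ce,n,H in rims('w6',.034,.052): print('rim',ce.round(),n,f(desc(H)),fitc(H))
E
```

```text
blank [302.  82.] [0.6072 0.2404] -35.5551 [-0.041   0.0409] [-0.0409  0.0409] [0.6072 0.2403] [0.0816 0.0818] 69.7248
blank [523.  77.] [ 0.6386 -0.0204] 37.9906 [-0.0547  0.0735] [-0.0332  0.0333] [ 0.646  -0.0146] [0.1282 0.0664] 38.0498
rim [148.  27.] 546 [0.6638 0.3843] -47.9067 [-0.0268  0.0268] [-0.0128  0.0093] [0.6625 0.3832] [0.0221 0.0536] 42.0712 (array([0.67437962, 0.39388994]), np.float64(0.02739955157250539))
rim [307.  77.] 1232 [0.6076 0.2397] -25.1688 [-0.0278  0.0278] [-0.0276  0.0281] [0.6076 0.2396] [0.0558 0.0544] 0.3056 (array([0.60759546, 0.23963646]), np.float64(0.027883794899171203))
rim [115. 215.] 1112 [0.4809 0.4269] 27.0797 [-0.0375  0.0363] [-0.0246  0.0265] [0.4838 0.4261] [0.0658 0.0542] 3.9088 (array([0.48071438, 0.4268922 ]), np.float64(0.031596747160326864))
rim [551. 228.] 568 [ 0.4704 -0.0721] -13.9941 [-0.0262  0.0285] [-0.0122  0.0121] [ 0.4712 -0.071 ] [0.0232 0.0528] 85.6618 (array([ 0.47006332, -0.07798792]), np.float64(0.022327142715601583))
```

The round die is within 1 mm of centred. Next the oval die, re-measured without the row cut.

Run:
```python
from h import *
for ce,n,H in rims('w6',.036,.052,rowmax=262):
    if ce[0]<300: print('rim',ce.round(),n,f(desc(H)))
    if ce[0]<140: print(cv2.fitEllipse((H*1e3).astype(np.float32)))
for ce,n,H in rims('w2',.034,.05):
    if ce[0]<140: print(cv2.fitEllipse((H*1e3).astype(np.float32)))
```

```text
rim [148.  27.] 499 [0.6635 0.3844] -48.8745 [-0.0268  0.0269] [-0.0126  0.0091] [0.6622 0.3832] [0.0217 0.0536] 41.176
rim [117. 222.] 1061 [0.4766 0.4258] 20.5403 [-0.041   0.0409] [-0.0254  0.0255] [0.4764 0.4259] [0.0815 0.0507] 24.6708
((476.6385803222656, 425.8648376464844), (50.812557220458984, 82.1993179321289), 110.60067749023438)
((476.65643310546875, 425.7445068359375), (51.05642318725586, 81.55364990234375), 111.2605209350586)
```

```bash
python3 -m handwheel '[{"hand":1,"dx":-0.4,"dy":3.3,"dz":0,"wx":0,"wy":0,"wz":0.12},{"hand":1,"dx":-0.4,"dy":3.3,"dz":-1,"wx":0,"wy":0,"wz":0.12},{"hand":1,"dx":-0.4,"dy":3.3,"dz":-2,"wx":0,"wy":0,"wz":0.115},{"hand":1,"dx":-0.5,"dy":3.3,"dz":-3,"wx":0,"wy":0,"wz":0},{"hand":1,"dx":-0.5,"dy":3.3,"dz":-3,"wx":0,"wy":0,"wz":0},{"hand":1,"dx":0,"dy":0,"dz":-1.0,"wx":0,"wy":0,"wz":0},{"hand":1,"dx":0,"dy":0,"dz":0,"wx":0,"wy":0,"wz":0},{"hand":1,"dx":0,"dy":0,"dz":0,"wx":0,"wy":0,"wz":0}]'; python3 snap.py w7
```

```text
time_s: 8.95
position: [0.4817, 0.4233, 0.0554]
tcp_rot: [[0.937, 0.349, 0.0], [0.349, -0.937, -0.0], [0.0, 0.0, -1.0]]
force: [-0.6, -0.0, -0.1]
opening: 1.0
8.95 [0.4817 0.4233 0.0554] [-0.56 -0.05 -0.06] 1.000452059490369
```

View pics/w7.png

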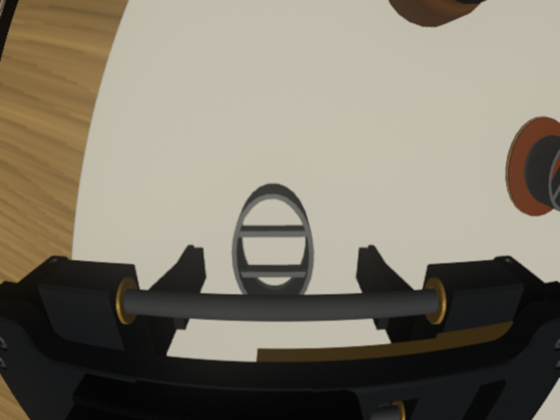

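The oval is centred near (273,245), its axis along the tool's x. Correct and descend.

```bash
python3 -m handwheel '[{"hand":1,"dx":-0.5,"dy":0.25,"dz":0,"wx":0,"wy":0,"wz":0},{"hand":1,"dx":0,"dy":0,"dz":-1.8,"wx":0,"wy":0,"wz":0},{"hand":1,"dx":0,"dy":0,"dz":-1.8,"wx":0,"wy":0,"wz":0},{"hand":1,"dx":0,"dy":0,"dz":0,"wx":0,"wy":0,"wz":0},{"hand":1,"dx":0,"dy":0,"dz":0,"wx":0,"wy":0,"wz":0}]'
```

```text
time_s: 9.5
position: [0.4761, 0.4264, 0.0203]
tcp_rot: [[0.937, 0.35, 0.001], [0.35, -0.937, 0.0], [0.001, -0.0, -1.0]]
force: [-1.1, 0.6, -0.4]
opening: 0.999
```

```bash
python3 -m handwheel '[{"hand":0.3,"dx":0.05,"dy":-0.05,"dz":-0.33,"wx":0,"wy":0,"wz":0},{"hand":-1,"dx":0,"dy":0,"dz":0,"wx":0,"wy":0,"wz":0},{"hand":-1,"dx":0,"dy":0,"dz":0,"wx":0,"wy":0,"wz":0},{"hand":-1,"dx":0,"dy":0,"dz":0,"wx":0,"wy":0,"wz":0},{"hand":-1,"dx":0,"dy":0,"dz":0,"wx":0,"wy":0,"wz":0},{"hand":-1,"dx":0,"dy":0,"dz":0,"wx":0,"wy":0,"wz":0}]'
```

```text
time_s: 10.1
position: [0.4762, 0.4262, 0.0162]
tcp_rot: [[0.937, 0.35, 0.0], [0.35, -0.937, 0.0], [0.0, -0.0, -1.0]]
force: [-0.5, 0.1, 1.4]
opening: 0.565
```

Gripped: 0.565 is about 49 mm. Lift and carry at z ≈ 0.16, over the weight, to a viewing point before the oval blank at about (0.39, -0.375) with yaw -33°.

```bash
python3 -m handwheel '[{"hand":-1,"dx":0,"dy":0,"dz":1,"wx":0,"wy":0,"wz":0},{"hand":-1,"dx":0,"dy":0,"dz":3,"wx":0,"wy":0,"wz":0},{"hand":-1,"dx":0,"dy":-1,"dz":4,"wx":0,"wy":0,"wz":-0.05},{"hand":-1,"dx":0,"dy":-2.5,"dz":4,"wx":0,"wy":0,"wz":-0.1},{"hand":-1,"dx":0,"dy":-3.5,"dz":2.3,"wx":0,"wy":0,"wz":-0.1},{"hand":-1,"dx":0,"dy":-4.5,"dz":0,"wx":0,"wy":0,"wz":-0.1},{"hand":-1,"dx":0,"dy":-4.5,"dz":0,"wx":0,"wy":0,"wz":-0.1},{"hand":-1,"dx":0,"dy":-4.5,"dz":0,"wx":0,"wy":0,"wz":-0.1},{"hand":-1,"dx":0,"dy":-4.5,"dz":0,"wx":0,"wy":0,"wz":-0.1},{"hand":-1,"dx":0,"dy":-4.5,"dz":0,"wx":0,"wy":0,"wz":-0.1}]'; python3 -m handwheel '[{"hand":-1,"dx":0,"dy":-4.5,"dz":0,"wx":0,"wy":0,"wz":-0.1},{"hand":-1,"dx":0,"dy":-4.5,"dz":0,"wx":0,"wy":0,"wz":-0.084},{"hand":-1,"dx":-1,"dy":-4.5,"dz":0,"wx":0,"wy":0,"wz":0},{"hand":-1,"dx":-1,"dy":-4.5,"dz":0,"wx":0,"wy":0,"wz":0},{"hand":-1,"dx":-1,"dy":-4.5,"dz":0,"wx":0,"wy":0,"wz":0},{"hand":-1,"dx":-1,"dy":-4.5,"dz":0,"wx":0,"wy":0,"wz":0},{"hand":-1,"dx":-1,"dy":-4.5,"dz":0,"wx":0,"wy":0,"wz":0},{"hand":-1,"dx":-1,"dy":-4.5,"dz":0,"wx":0,"wy":0,"wz":0},{"hand":-1,"dx":-1,"dy":-4.5,"dz":0,"wx":0,"wy":0,"wz":0},{"hand":-1,"dx":0,"dy":-4.5,"dz":0,"wx":0,"wy":0,"wz":0}]';  python3 -m handwheel '[{"hand":-1,"dx":-1,"dy":-4.5,"dz":-2,"wx":0,"wy":0,"wz":0},{"hand":-1,"dx":0,"dy":-2.5,"dz":-2,"wx":0,"wy":0,"wz":0},{"hand":-1,"dx":0,"dy":0,"dz":-2,"wx":0,"wy":0,"wz":0},{"hand":-1,"dx":0,"dy":0,"dz":0,"wx":0,"wy":0,"wz":0}]'; python3 snap.py w8; python3 -c "
from h import *
for uv,P in blanks('w8'): print(uv.mean(0).round(),f(desc(P)))"
```

```text
time_s: 11.1
position: [0.4758, 0.1295, 0.1596]
tcp_rot: [[0.923, -0.386, 0.001], [-0.386, -0.923, -0.0], [0.001, -0.0, -1.0]]
force: [0.6, 0.0, -2.0]
opening: 0.568
time_s: 12.1
position: [0.4043, -0.32, 0.1594]
tcp_rot: [[0.838, -0.546, -0.001], [-0.546, -0.838, 0.001], [-0.002, -0.0, -1.0]]
force: [0.8, 0.2, -1.7]
opening: 0.57
time_s: 12.5
position: [0.3945, -0.3877, 0.097]
tcp_rot: [[0.838, -0.546, -0.003], [-0.546, -0.838, 0.005], [-0.006, -0.002, -1.0]]
force: [-0.4, 1.6, -1.8]
opening: 0.566
12.5 [ 0.3945 -0.3877  0.097 ] [-0.37  1.58 -1.79] 0.5663119990313629
[ 27. 122.] [ 0.6023 -0.2351] -47.1194 [-0.0586  0.0564] [-0.0411  0.0415] [ 0.6033 -0.2328] [0.0822 0.1124] 38.2732
[267.  78.] [ 0.4893 -0.438 ] -32.8273 [-0.0538  0.0539] [-0.0381  0.0381] [ 0.4893 -0.438 ] [0.0761 0.1077] 57.4849
[548.  30.] [ 0.4144 -0.7043] -15.7611 [-0.0525  0.0252] [-0.0315  0.0306] [ 0.4144 -0.6932] [0.0576 0.0837] 52.6058
```

View pics/w8.png

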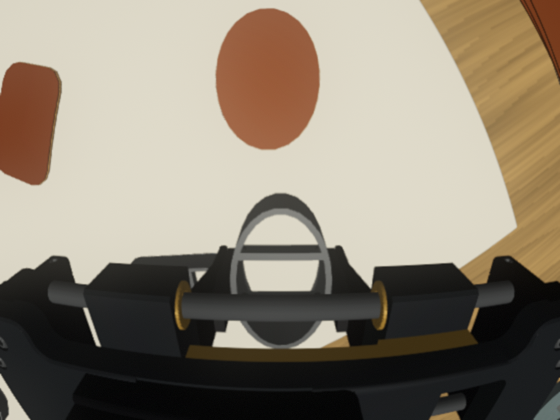

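The blank is at (267,78) with axis -32.8°, and the tool yaw is -33.1°. Quick check of the die's front tip in hand.

Run:
```python
from h import *
p,d,c=load('w8'); X=xyz(c,d); z=np.load('w8.npz',allow_pickle=True); pos,rot=z['pos'],z['rot']
m=np.zeros(d.shape,bool); m[195:252,225:335]=1; m&=(X[...,2]>.117)&(X[...,2]<.129)
Q=(X[m]-pos)@rot; H=cv2.convexHull(Q[:,:2].astype(np.float32)).reshape(-1,2); print(Q[:,0].max()*1e3)
for x0 in(.02,.025,.03,.034): 
    s=Q[abs(Q[:,0]-x0)<.0015]; print(x0,s[:,1].min()*1e3,s[:,1].max()*1e3,s[:,1].mean()*1e3 if 0 else (s[:,1].min()+s[:,1].max())*500)
```

```text
41.27265411128209
0.02 -21.214584310574665 22.136941702537705 0.4611786959815203
0.025 -19.8431527673794 21.10841439653129 0.6326308145759453
0.03 -17.54374590399647 18.734266696797675 0.5952603964006018
0.034 -14.87959630854263 15.66521958872528 0.3928116400913253
```

```bash
python3 -m handwheel '[{"hand":-1,"dx":3,"dy":-1.6,"dz":0,"wx":0,"wy":0,"wz":0.005},{"hand":-1,"dx":3.5,"dy":-1.7,"dz":-1,"wx":0,"wy":0,"wz":0},{"hand":-1,"dx":3,"dy":-1.7,"dz":-2,"wx":0,"wy":0,"wz":0},{"hand":-1,"dx":0,"dy":0,"dz":-2,"wx":0,"wy":0,"wz":0},{"hand":-1,"dx":0,"dy":0,"dz":-1.3,"wx":0,"wy":0,"wz":0},{"hand":-1,"dx":0,"dy":0,"dz":0,"wx":0,"wy":0,"wz":0},{"hand":-1,"dx":0,"dy":0,"dz":0,"wx":0,"wy":0,"wz":0}]'
```

```text
time_s: 13.25
position: [0.4909, -0.4379, 0.0368]
tcp_rot: [[0.841, -0.54, -0.0], [-0.54, -0.841, 0.001], [-0.001, -0.0, -1.0]]
force: [1.1, 0.0, -1.8]
opening: 0.569
```

```bash
python3 -m handwheel '[{"hand":-1,"dx":-0.14,"dy":0.03,"dz":-0.6,"wx":0,"wy":0,"wz":0},{"hand":-1,"dx":0,"dy":0,"dz":-0.6,"wx":0,"wy":0,"wz":0},{"hand":-1,"dx":0,"dy":0,"dz":-0.15,"wx":0,"wy":0,"wz":0},{"hand":-1,"dx":0,"dy":0,"dz":0,"wx":0,"wy":0,"wz":0},{"hand":-1,"dx":0,"dy":0,"dz":0,"wx":0,"wy":0,"wz":0}]'
```

```text
time_s: 13.75
position: [0.4899, -0.4385, 0.0227]
tcp_rot: [[0.841, -0.541, 0.0], [-0.541, -0.841, -0.0], [0.0, 0.0, -1.0]]
force: [-0.3, -0.8, -2.0]
opening: 0.562
```

```bash
python3 -m handwheel '[{"hand":-1,"dx":-0.04,"dy":0.09,"dz":-0.1,"wx":0,"wy":0,"wz":0},{"hand":-1,"dx":0,"dy":0,"dz":-0.1,"wx":0,"wy":0,"wz":0},{"hand":-1,"dx":0,"dy":0,"dz":-0.05,"wx":0,"wy":0,"wz":0},{"hand":-1,"dx":0,"dy":0,"dz":0,"wx":0,"wy":0,"wz":0},{"hand":-1,"dx":0,"dy":0,"dz":0,"wx":0,"wy":0,"wz":0}]'
```

```text
time_s: 14.25
position: [0.4895, -0.4374, 0.0207]
tcp_rot: [[0.841, -0.541, 0.0], [-0.541, -0.841, -0.0], [0.0, -0.0, -1.0]]
force: [-1.2, 1.1, 3.5]
opening: 0.567
```

Contact again. Release, rise and back off for a look.

```bash
python3 -m handwheel '[{"hand":0.2,"dx":0,"dy":0,"dz":0,"wx":0,"wy":0,"wz":0},{"hand":0.4,"dx":0,"dy":0,"dz":0,"wx":0,"wy":0,"wz":0},{"hand":0.8,"dx":0,"dy":0,"dz":0,"wx":0,"wy":0,"wz":0},{"hand":0.8,"dx":0,"dy":0,"dz":0,"wx":0,"wy":0,"wz":0},{"hand":0.8,"dx":0,"dy":0,"dz":1,"wx":0,"wy":0,"wz":0},{"hand":0.8,"dx":0,"dy":0,"dz":3,"wx":0,"wy":0,"wz":0},{"hand":1,"dx":-3,"dy":1,"dz":4,"wx":0,"wy":0,"wz":0},{"hand":1,"dx":-4,"dy":3,"dz":4,"wx":0,"wy":0,"wz":0.1},{"hand":1,"dx":-3,"dy":3,"dz":2,"wx":0,"wy":0,"wz":0.1},{"hand":1,"dx":0,"dy":0,"dz":0,"wx":0,"wy":0,"wz":0}]'; python3 snap.py w9;  python3 - <<'E'
from h import *
for uv,P in blanks('w9'): print('blank',uv.mean(0).round(),f(desc(P)))
for ce,n,H in rims('w9',.034,.052,262): print('rim',ce.round(),n,f(desc(H)))
E
```

```text
time_s: 15.25
position: [0.3954, -0.3698, 0.1534]
tcp_rot: [[0.932, -0.362, -0.002], [-0.362, -0.932, 0.003], [-0.003, -0.002, -1.0]]
force: [0.5, -0.4, 0.1]
opening: 0.998
15.25 [ 0.3954 -0.3698  0.1534] [ 0.51 -0.37  0.11] 0.9977000709466131
blank [312.  78.] [ 0.4893 -0.4379] -32.7602 [-0.0538  0.0538] [-0.0379  0.0379] [ 0.4892 -0.4379] [0.0758 0.1076] 57.2793
blank [87. 63.] [ 0.6028 -0.2332] -51.7578 [-0.0561  0.056 ] [-0.0403  0.0404] [ 0.6028 -0.2331] [0.0806 0.1121] 38.2486
blank [546.  98.] [ 0.4254 -0.7141] -6.9703 [-0.1906  0.0923] [-0.0562  0.0497] [ 0.3742 -0.7179] [0.106  0.2805] 85.8
rim [318.  72.] 1746 [ 0.4895 -0.4382] -32.3345 [-0.0409  0.041 ] [-0.0252  0.0247] [ 0.4894 -0.4384] [0.0498 0.0818] 59.1675
rim [ 42. 229.] 1482 [ 0.4652 -0.1012] 12.1513 [-0.0355  0.0349] [-0.0321  0.0326] [ 0.4655 -0.1029] [0.0607 0.0682] 88.0921
rim [188. 232.] 1342 [ 0.3936 -0.2778] 66.2423 [-0.0449  0.0427] [-0.027   0.0256] [ 0.3932 -0.2788] [0.0871 0.0527] 65.2281
```

View pics/w9.png

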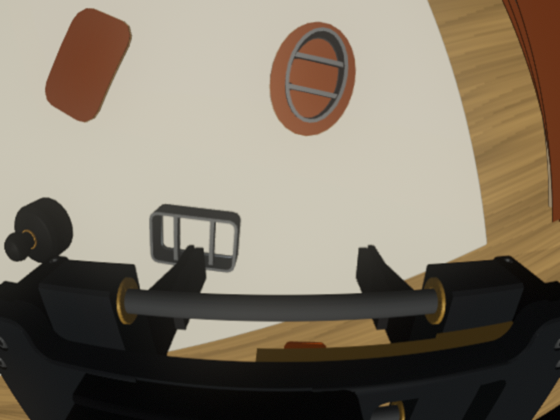

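The oval die is within 0.5 mm and 0.5°. The panel die is at (188,232): centre (0.3905, -0.278), axis 61.3°. I need +82.5° of turn.

```bash
python3 -m handwheel '[{"hand":1,"dx":0,"dy":0.9,"dz":0,"wx":0,"wy":0,"wz":0.144},{"hand":1,"dx":0,"dy":0.9,"dz":0,"wx":0,"wy":0,"wz":0.144},{"hand":1,"dx":0,"dy":0.9,"dz":0,"wx":0,"wy":0,"wz":0.144},{"hand":1,"dx":0,"dy":0.9,"dz":0,"wx":0,"wy":0,"wz":0.144},{"hand":1,"dx":0,"dy":0.9,"dz":0,"wx":0,"wy":0,"wz":0.144},{"hand":1,"dx":-0.1,"dy":0.9,"dz":-1,"wx":0,"wy":0,"wz":0.144},{"hand":1,"dx":-0.1,"dy":0.9,"dz":-2,"wx":0,"wy":0,"wz":0.144},{"hand":1,"dx":-0.1,"dy":0.9,"dz":-2,"wx":0,"wy":0,"wz":0.144},{"hand":1,"dx":-0.1,"dy":1,"dz":-2,"wx":0,"wy":0,"wz":0.144},{"hand":1,"dx":-0.1,"dy":1,"dz":-2,"wx":0,"wy":0,"wz":0.144}]';python3 -m handwheel '[{"hand":1,"dx":0,"dy":0,"dz":0,"wx":0,"wy":0,"wz":0},{"hand":1,"dx":0,"dy":0,"dz":0,"wx":0,"wy":0,"wz":0}]'; python3 snap.py w10
```

```text
time_s: 16.3
position: [0.3951, -0.2833, 0.0597]
tcp_rot: [[0.477, 0.879, 0.002], [0.879, -0.477, -0.002], [-0.001, 0.002, -1.0]]
force: [0.7, 1.0, 0.0]
opening: 1.002
time_s: 16.5
position: [0.3947, -0.2831, 0.0604]
tcp_rot: [[0.484, 0.875, 0.0], [0.875, -0.484, -0.0], [-0.0, 0.001, -1.0]]
force: [0.8, -0.5, 0.2]
opening: 1.002
16.5 [ 0.3947 -0.2831  0.0604] [ 0.82 -0.52  0.15] 1.0024246604324747
```

View pics/w10.png

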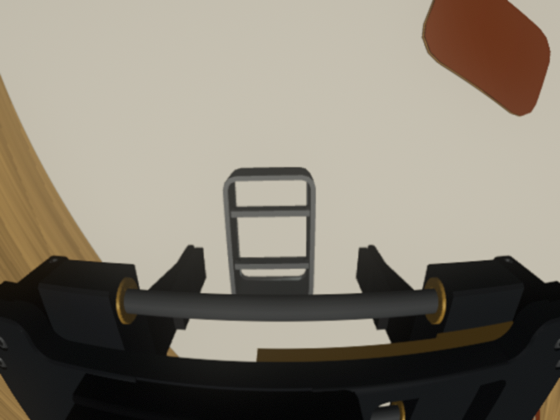

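The panel die is straight in front, at (270,225). Correct the offset and descend.

```bash
python3 -m handwheel '[{"hand":1,"dx":-0.42,"dy":0.52,"dz":0,"wx":0,"wy":0,"wz":0.004},{"hand":1,"dx":0,"dy":0,"dz":-2,"wx":0,"wy":0,"wz":0},{"hand":1,"dx":0,"dy":0,"dz":-2,"wx":0,"wy":0,"wz":0},{"hand":1,"dx":0,"dy":0,"dz":0,"wx":0,"wy":0,"wz":0},{"hand":1,"dx":0,"dy":0,"dz":0,"wx":0,"wy":0,"wz":0}]'
```

```text
time_s: 17.05
position: [0.3897, -0.2774, 0.0212]
tcp_rot: [[0.478, 0.878, 0.0], [0.878, -0.478, -0.0], [-0.0, 0.0, -1.0]]
force: [0.9, -0.6, -0.1]
opening: 0.999
```

```bash
python3 -m handwheel '[{"hand":0.4,"dx":0.08,"dy":-0.05,"dz":-0.42,"wx":0,"wy":0,"wz":0},{"hand":-1,"dx":0,"dy":0,"dz":0,"wx":0,"wy":0,"wz":0},{"hand":-1,"dx":0,"dy":0,"dz":0,"wx":0,"wy":0,"wz":0},{"hand":-1,"dx":0,"dy":0,"dz":0,"wx":0,"wy":0,"wz":0},{"hand":-1,"dx":0,"dy":0,"dz":0,"wx":0,"wy":0,"wz":0},{"hand":-1,"dx":0,"dy":0,"dz":0,"wx":0,"wy":0,"wz":0}]'
```

```text
time_s: 17.65
position: [0.3905, -0.2776, 0.0166]
tcp_rot: [[0.478, 0.879, 0.0], [0.879, -0.478, -0.0], [-0.0, 0.0, -1.0]]
force: [0.1, -0.4, 1.8]
opening: 0.623
```

```bash
python3 -m handwheel '[{"hand":-1,"dx":0,"dy":0,"dz":1,"wx":0,"wy":0,"wz":0},{"hand":-1,"dx":0,"dy":0,"dz":3,"wx":0,"wy":0,"wz":0},{"hand":-1,"dx":1,"dy":0,"dz":3,"wx":0,"wy":0,"wz":0.13},{"hand":-1,"dx":3.5,"dy":-0.6,"dz":1,"wx":0,"wy":0,"wz":0.13},{"hand":-1,"dx":4,"dy":-0.6,"dz":0,"wx":0,"wy":0,"wz":0.13},{"hand":-1,"dx":4,"dy":-0.6,"dz":0,"wx":0,"wy":0,"wz":0.13},{"hand":-1,"dx":4,"dy":-0.6,"dz":0,"wx":0,"wy":0,"wz":0.13},{"hand":-1,"dx":4,"dy":-0.6,"dz":0,"wx":0,"wy":0,"wz":0.13},{"hand":-1,"dx":4,"dy":-0.8,"dz":0,"wx":0,"wy":0,"wz":0.13},{"hand":-1,"dx":3,"dy":-0.8,"dz":0,"wx":0,"wy":0,"wz":0.13}]'; python3 -m handwheel '[{"hand":-1,"dx":0.9,"dy":0,"dz":0,"wx":0,"wy":0,"wz":0.126},{"hand":-1,"dx":0,"dy":0,"dz":0,"wx":0,"wy":0,"wz":0},{"hand":-1,"dx":0,"dy":0,"dz":0,"wx":0,"wy":0,"wz":0}]'; python3 snap.py w11;  python3 - <<'E'
from h import *
for uv,P in blanks('w11'): print('blank',uv.mean(0).round(),f(desc(P)))
p,d,c=load('w11'); X=xyz(c,d); z=np.load('w11.npz',allow_pickle=True); pos,rot=z['pos'],z['rot']; zr=pos[2]+.0254
m=np.zeros(d.shape,bool); m[190:252,225:335]=1; m&=abs(X[...,2]-zr)<.006
Q=(X[m]-pos)@rot; print(Q[:,0].max()*1e3)
for x0 in(.015,.02,.025,.03,.034): 
    s=Q[abs(Q[:,0]-x0)<.0015]; print(x0,s[:,1].min()*1e3,s[:,1].max()*1e3,(s[:,1].min()+s[:,1].max())*500)
E
```

```text
time_s: 18.65
position: [0.6674, -0.323, 0.0966]
tcp_rot: [[-0.521, 0.853, 0.0], [0.853, 0.521, 0.0], [-0.0, 0.0, -1.0]]
force: [-0.5, -0.9, -1.6]
opening: 0.616
time_s: 18.95
position: [0.6731, -0.3227, 0.0958]
tcp_rot: [[-0.618, 0.786, -0.003], [0.786, 0.618, 0.002], [0.003, -0.001, -1.0]]
force: [-0.5, 0.0, -2.3]
opening: 0.618
18.95 [ 0.6731 -0.3227  0.0958] [-0.52  0.04 -2.29] 0.6183290889015928
blank [ 63. 187.] [ 0.499  -0.4236] -33.8682 [-0.0539  0.0535] [-0.0377  0.0213] [ 0.4946 -0.4301] [0.0584 0.1073] 55.3935
blank [282.  70.] [ 0.6032 -0.2331] -51.7697 [-0.0554  0.0557] [-0.0403  0.0403] [ 0.6033 -0.2333] [0.0805 0.111 ] 38.1616
43.566050901641105
0.015 -24.345253682052135 23.017462682826626 -0.6638954996127551
0.02 -26.63799454218977 24.52206023483569 -1.0579671536770414
0.025 -26.40537219241901 24.189569474540654 -1.1079013589391766
0.03 -26.071370469630317 23.89606150010882 -1.0876544847607477
0.034 -25.860342195909556 23.712621603465024 -1.0738602962222665
```

View pics/w11.png

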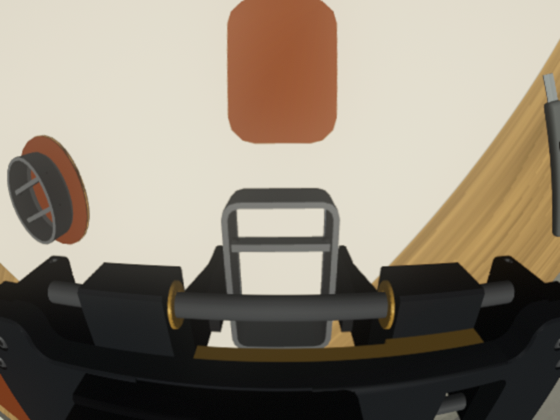

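The panel blank is at (282,70) and the die in hand is offset 1 mm in tool y. The target TCP is (0.604, -0.2327).

```bash
python3 -m handwheel '[{"hand":-1,"dx":-2,"dy":2.5,"dz":0,"wx":0,"wy":0,"wz":0},{"hand":-1,"dx":-2.5,"dy":3.5,"dz":-1,"wx":0,"wy":0,"wz":0},{"hand":-1,"dx":-2.4,"dy":3,"dz":-2,"wx":0,"wy":0,"wz":0},{"hand":-1,"dx":0,"dy":0,"dz":-2,"wx":0,"wy":0,"wz":0},{"hand":-1,"dx":0,"dy":0,"dz":-1.1,"wx":0,"wy":0,"wz":0},{"hand":-1,"dx":0,"dy":0,"dz":0,"wx":0,"wy":0,"wz":0},{"hand":-1,"dx":0,"dy":0,"dz":0,"wx":0,"wy":0,"wz":0}]'
```

```text
time_s: 19.7
position: [0.6063, -0.2349, 0.0361]
tcp_rot: [[-0.618, 0.786, 0.002], [0.786, 0.618, -0.001], [-0.002, 0.001, -1.0]]
force: [-0.0, 0.2, -1.8]
opening: 0.616
```

```bash
python3 -m handwheel '[{"hand":-1,"dx":-0.23,"dy":0.22,"dz":-0.6,"wx":0,"wy":0,"wz":0},{"hand":-1,"dx":0,"dy":0,"dz":-0.5,"wx":0,"wy":0,"wz":0},{"hand":-1,"dx":0,"dy":0,"dz":-0.1,"wx":0,"wy":0,"wz":0},{"hand":-1,"dx":0,"dy":0,"dz":0,"wx":0,"wy":0,"wz":0},{"hand":-1,"dx":0,"dy":0,"dz":0,"wx":0,"wy":0,"wz":0}]'
```

```text
time_s: 20.2
position: [0.6033, -0.2315, 0.0235]
tcp_rot: [[-0.619, 0.785, 0.0], [0.785, 0.619, -0.0], [-0.0, 0.0, -1.0]]
force: [-0.8, -0.2, -1.7]
opening: 0.62
```

```bash
python3 -m handwheel '[{"hand":-1,"dx":0.07,"dy":-0.12,"dz":-0.1,"wx":0,"wy":0,"wz":0},{"hand":-1,"dx":0,"dy":0,"dz":-0.1,"wx":0,"wy":0,"wz":0},{"hand":-1,"dx":0,"dy":0,"dz":-0.1,"wx":0,"wy":0,"wz":0},{"hand":-1,"dx":0,"dy":0,"dz":0,"wx":0,"wy":0,"wz":0},{"hand":-1,"dx":0,"dy":0,"dz":0,"wx":0,"wy":0,"wz":0}]'
```

```text
time_s: 20.7
position: [0.6041, -0.2328, 0.0212]
tcp_rot: [[-0.619, 0.785, 0.001], [0.785, 0.619, -0.001], [-0.001, 0.0, -1.0]]
force: [-1.7, 0.6, 4.3]
opening: 0.615
```

```bash
python3 -m handwheel '[{"hand":0.32,"dx":0,"dy":0,"dz":0,"wx":0,"wy":0,"wz":0},{"hand":0.5,"dx":0,"dy":0,"dz":0,"wx":0,"wy":0,"wz":0},{"hand":0.8,"dx":0,"dy":0,"dz":0,"wx":0,"wy":0,"wz":0},{"hand":0.8,"dx":0,"dy":0,"dz":0,"wx":0,"wy":0,"wz":0},{"hand":0.8,"dx":0,"dy":0,"dz":1,"wx":0,"wy":0,"wz":0},{"hand":0.8,"dx":0,"dy":0,"dz":3,"wx":0,"wy":0,"wz":0},{"hand":1,"dx":2,"dy":-2,"dz":4,"wx":0,"wy":0,"wz":0},{"hand":1,"dx":2.5,"dy":-3.5,"dz":4,"wx":0,"wy":0,"wz":0},{"hand":1,"dx":2,"dy":-3,"dz":2,"wx":0,"wy":0,"wz":0},{"hand":1,"dx":0,"dy":0,"dz":0,"wx":0,"wy":0,"wz":0}]'; python3 snap.py w12;  python3 - <<'E'
from h import *
for uv,P in blanks('w12'): print('blank',uv.mean(0).round(),f(desc(P)))
for ce,n,H in rims('w12',.034,.052,262): print('rim',ce.round(),n,f(desc(H)))
E
```

```text
time_s: 21.7
position: [0.67, -0.3187, 0.1607]
tcp_rot: [[-0.617, 0.787, 0.013], [0.786, 0.618, -0.01], [-0.015, 0.004, -1.0]]
force: [1.1, 0.7, -0.1]
opening: 0.999
21.7 [ 0.67   -0.3187  0.1607] [ 1.11  0.71 -0.09] 0.9986746839931636
blank [ 96. 174.] [ 0.4988 -0.4231] -33.1132 [-0.0534  0.0535] [-0.0371  0.0209] [ 0.4946 -0.4298] [0.0577 0.107 ] 56.4092
blank [281.  79.] [ 0.6029 -0.2327] -51.7291 [-0.0561  0.0561] [-0.0402  0.0402] [ 0.6029 -0.2327] [0.0803 0.1122] 38.2142
rim [282.  73.] 2146 [ 0.6035 -0.2328] -51.279 [-0.0431  0.0432] [-0.0273  0.0274] [ 0.6034 -0.2329] [0.0546 0.0862] 38.4116
rim [ 72. 184.] 1663 [ 0.4896 -0.4376] -32.5803 [-0.0409  0.0407] [-0.0258  0.0257] [ 0.4895 -0.4375] [0.0514 0.0814] 59.1066
```

View pics/w12.png

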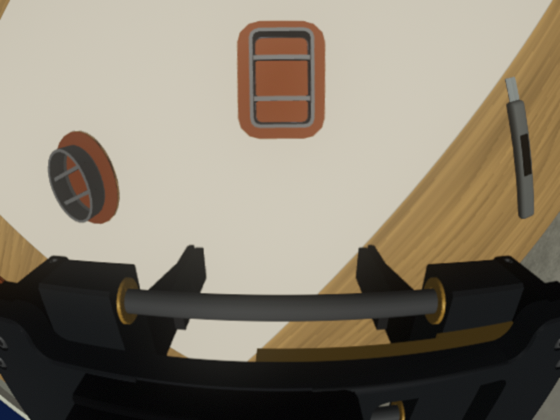

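The panel is within about 0.6 mm and 0.4°. Now the strap die. First to a viewing point at about (0.41, 0.185) with yaw 115.6°.

```bash
python3 -m handwheel '[{"hand":1,"dx":-2.1,"dy":4.2,"dz":0,"wx":0,"wy":0,"wz":-0.11},{"hand":1,"dx":-2.1,"dy":4.2,"dz":0,"wx":0,"wy":0,"wz":-0.11},{"hand":1,"dx":-2.1,"dy":4.2,"dz":0,"wx":0,"wy":0,"wz":0},{"hand":1,"dx":-2.1,"dy":4.2,"dz":0,"wx":0,"wy":0,"wz":0},{"hand":1,"dx":-2.1,"dy":4.2,"dz":0,"wx":0,"wy":0,"wz":0},{"hand":1,"dx":-2.1,"dy":4.2,"dz":0,"wx":0,"wy":0,"wz":0},{"hand":1,"dx":-2.1,"dy":4.2,"dz":0,"wx":0,"wy":0,"wz":0},{"hand":1,"dx":-2.1,"dy":4.2,"dz":0,"wx":0,"wy":0,"wz":0},{"hand":1,"dx":-2.1,"dy":4.2,"dz":0,"wx":0,"wy":0,"wz":0},{"hand":1,"dx":-2.1,"dy":4.2,"dz":0,"wx":0,"wy":0,"wz":0}]'; python3 -m handwheel '[{"hand":1,"dx":-2.1,"dy":4.2,"dz":0,"wx":0,"wy":0,"wz":0},{"hand":1,"dx":-2.1,"dy":3.2,"dz":0,"wx":0,"wy":0,"wz":0},{"hand":1,"dx":0,"dy":0,"dz":-3,"wx":0,"wy":0,"wz":0},{"hand":1,"dx":0,"dy":0,"dz":0,"wx":0,"wy":0,"wz":0}]'; python3 snap.py w13;  python3 - <<'E'
from h import *
for ce,n,H in rims('w13',.034,.052,250): print('rim',ce.round(),n,f(desc(H)))
E
```

```text
time_s: 22.75
position: [0.4516, 0.1096, 0.154]
tcp_rot: [[-0.433, 0.901, -0.003], [0.901, 0.433, 0.0], [0.002, -0.003, -1.0]]
force: [0.9, 0.3, 0.5]
opening: 1.002
time_s: 23.15
position: [0.4081, 0.1823, 0.1223]
tcp_rot: [[-0.436, 0.9, -0.009], [0.9, 0.436, -0.001], [0.003, -0.009, -1.0]]
force: [-0.3, -1.1, 0.8]
opening: 0.999
23.15 [0.4081 0.1823 0.1223] [-0.34 -1.12  0.8 ] 0.9991958995787497
rim [289.  84.] 1786 [0.3692 0.2736] -64.6294 [-0.0418  0.0538] [-0.0203  0.0203] [0.3719 0.2681] [0.0405 0.0953] 26.1101
rim [289. 126.] 169 [0.3826 0.2465] 25.74 [-0.0112  0.0109] [-0.0056  0.0035] [0.3829 0.2455] [0.0221 0.009 ] 25.9058
rim [492. 236.] 711 [0.6026 0.249 ] 22.8017 [-0.0282  0.0286] [-0.0133  0.0176] [0.602  0.2511] [0.0568 0.0309] 22.6713
```

View pics/w13.png

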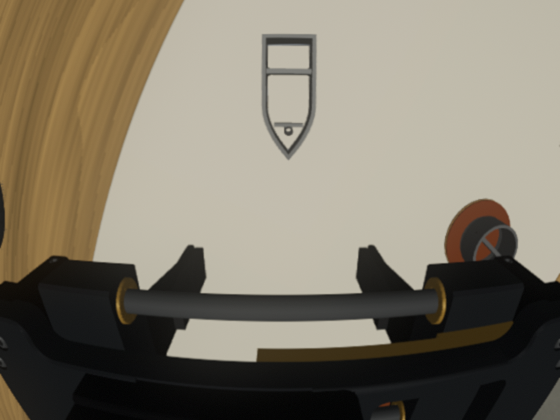

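The strap die is at (289,96), point towards the gripper, centre (0.3718, 0.2682), axis -64.4°. I'll grip 8 mm towards the square end.

```bash
python3 -m handwheel '[{"hand":1,"dx":-1.3,"dy":3.1,"dz":0,"wx":0,"wy":0,"wz":0},{"hand":1,"dx":-1.4,"dy":3.1,"dz":-2,"wx":0,"wy":0,"wz":0},{"hand":1,"dx":-1.3,"dy":3.1,"dz":-3,"wx":0,"wy":0,"wz":0},{"hand":1,"dx":0,"dy":0,"dz":-1,"wx":0,"wy":0,"wz":0},{"hand":1,"dx":0,"dy":0,"dz":0,"wx":0,"wy":0,"wz":0},{"hand":1,"dx":0,"dy":0,"dz":0,"wx":0,"wy":0,"wz":0}]'
```

```text
time_s: 23.8
position: [0.374, 0.2739, 0.065]
tcp_rot: [[-0.432, 0.902, 0.001], [0.902, 0.432, 0.0], [-0.0, 0.0, -1.0]]
force: [0.3, -0.4, -0.1]
opening: 1.0
```

```bash
python3 -m handwheel '[{"hand":1,"dx":-0.57,"dy":0.15,"dz":0,"wx":0,"wy":0,"wz":0},{"hand":1,"dx":0,"dy":0,"dz":-2,"wx":0,"wy":0,"wz":0},{"hand":1,"dx":0,"dy":0,"dz":-2.5,"wx":0,"wy":0,"wz":0},{"hand":1,"dx":0,"dy":0,"dz":0,"wx":0,"wy":0,"wz":0},{"hand":1,"dx":0,"dy":0,"dz":0,"wx":0,"wy":0,"wz":0}]'
```

```text
time_s: 24.3
position: [0.3675, 0.2756, 0.02]
tcp_rot: [[-0.432, 0.902, -0.0], [0.902, 0.432, -0.0], [0.0, -0.0, -1.0]]
force: [0.2, 0.1, 0.3]
opening: 0.999
```

```bash
python3 -m handwheel '[{"hand":0.2,"dx":0.08,"dy":0,"dz":-0.33,"wx":0,"wy":0,"wz":0},{"hand":-1,"dx":0,"dy":0,"dz":0,"wx":0,"wy":0,"wz":0},{"hand":-1,"dx":0,"dy":0,"dz":0,"wx":0,"wy":0,"wz":0},{"hand":-1,"dx":0,"dy":0,"dz":0,"wx":0,"wy":0,"wz":0},{"hand":-1,"dx":0,"dy":0,"dz":0,"wx":0,"wy":0,"wz":0},{"hand":-1,"dx":0,"dy":0,"dz":0,"wx":0,"wy":0,"wz":0},{"hand":-1,"dx":0,"dy":0,"dz":0,"wx":0,"wy":0,"wz":0}]'
```

```text
time_s: 25.0
position: [0.3682, 0.2762, 0.0162]
tcp_rot: [[-0.433, 0.901, 0.0], [0.901, 0.433, 0.0], [-0.0, 0.0, -1.0]]
force: [-0.1, -0.6, 1.6]
opening: 0.456
```

Gripped (0.456 is about 39.7 mm). Carry it to a viewing point at (0.757, 0.05), turning +102° to yaw 218°.

```bash
python3 -m handwheel '[{"hand":-1,"dx":0,"dy":0,"dz":1,"wx":0,"wy":0,"wz":0},{"hand":-1,"dx":0,"dy":0,"dz":3,"wx":0,"wy":0,"wz":0},{"hand":-1,"dx":0,"dy":0,"dz":4,"wx":0,"wy":0,"wz":0.13},{"hand":-1,"dx":2,"dy":-1.2,"dz":2,"wx":0,"wy":0,"wz":0.138},{"hand":-1,"dx":4,"dy":-2.3,"dz":0,"wx":0,"wy":0,"wz":0.138},{"hand":-1,"dx":4,"dy":-2.3,"dz":0,"wx":0,"wy":0,"wz":0.138},{"hand":-1,"dx":4,"dy":-2.3,"dz":0,"wx":0,"wy":0,"wz":0.138},{"hand":-1,"dx":4,"dy":-2.3,"dz":0,"wx":0,"wy":0,"wz":0.138},{"hand":-1,"dx":4,"dy":-2.3,"dz":0,"wx":0,"wy":0,"wz":0.138},{"hand":-1,"dx":4,"dy":-2.3,"dz":0,"wx":0,"wy":0,"wz":0.138}]'; python3 -m handwheel '[{"hand":-1,"dx":4,"dy":-2.3,"dz":0,"wx":0,"wy":0,"wz":0.138},{"hand":-1,"dx":4,"dy":-2.3,"dz":0,"wx":0,"wy":0,"wz":0.138},{"hand":-1,"dx":3,"dy":-1.8,"dz":0,"wx":0,"wy":0,"wz":0.138},{"hand":-1,"dx":2,"dy":-1.2,"dz":0,"wx":0,"wy":0,"wz":0.138},{"hand":-1,"dx":0,"dy":0,"dz":-1,"wx":0,"wy":0,"wz":0.138},{"hand":-1,"dx":0,"dy":0,"dz":0,"wx":0,"wy":0,"wz":0},{"hand":-1,"dx":0,"dy":0,"dz":0,"wx":0,"wy":0,"wz":0}]'; python3 snap.py w14;  python3 - <<'E'
from h import *
for uv,P in blanks('w14'): print('blank',uv.mean(0).round(),f(desc(P)))
p,d,c=load('w14'); X=xyz(c,d); z=np.load('w14.npz',allow_pickle=True); pos,rot=z['pos'],z['rot']; zr=pos[2]+.0258
print(rot.round(3))
m=np.zeros(d.shape,bool); m[180:252,225:335]=1; m&=abs(X[...,2]-zr)<.006
Q=(X[m]-pos)@rot; print(Q[:,0].max()*1e3)
for x0 in(.015,.02,.025,.03,.034): 
    s=Q[abs(Q[:,0]-x0)<.0015]; print(x0,s[:,1].min()*1e3,s[:,1].max()*1e3,(s[:,1].min()+s[:,1].max())*500)
E
```

```text
time_s: 26.0
position: [0.6288, 0.1249, 0.1164]
tcp_rot: [[-1.0, 0.022, -0.001], [0.022, 1.0, 0.0], [0.001, 0.0, -1.0]]
force: [-0.0, 1.4, -2.1]
opening: 0.458
time_s: 26.7
position: [0.7566, 0.0505, 0.1054]
tcp_rot: [[-0.79, -0.613, -0.003], [-0.613, 0.79, 0.0], [0.002, 0.002, -1.0]]
force: [0.3, 0.1, -0.7]
opening: 0.46
26.7 [0.7566 0.0505 0.1054] [ 0.31  0.05 -0.67] 0.4601991239694132
blank [511. 206.] [0.6125 0.2258] 18.8574 [-0.0408  0.0409] [-0.0261  0.0409] [0.6102 0.2327] [0.0818 0.067 ] 18.9137
blank [301.  52.] [ 0.6465 -0.015 ] 37.4183 [-0.0474  0.0648] [-0.0337  0.0331] [ 0.6535 -0.0095] [0.1117 0.0666] 38.2526
[[-0.79  -0.613 -0.003]
 [-0.613  0.79   0.   ]
 [ 0.002  0.002 -1.   ]]
39.977498457399136Traceback (most recent call last):
  File "<stdin>", line 8, in <module>
    return umr_minimum(a, axis, None, out, keepdims, initial, where)
ValueError: zero-size array to reduction operation minimum which has no identity
```

View pics/w14.png

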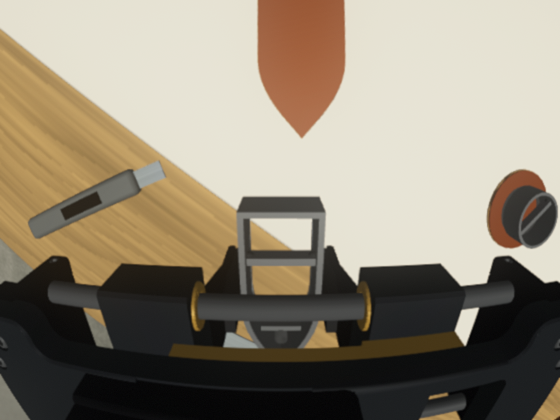

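Run:
```python
from h import *
p,d,c=load('w14'); X=xyz(c,d); z=np.load('w14.npz',allow_pickle=True); pos,rot=z['pos'],z['rot']; zr=pos[2]+.0258
uv,P=[b for b in blanks('w14') if 250<b[0][:,0].mean()<350][0]
a=np.radians(38.1); u=np.array([np.cos(a),np.sin(a)]); v=np.array([-u[1],u[0]])
t=P[:,:2]@u; w=P[:,:2]@v; i=t.argmax(); print('tip',P[i,:2],uv[i])
# straight sides
T=(P[:,:2]-P[i,:2])@u
for lo,hi in((-.105,-.085),(-.085,-.065)):
    s=(T>lo)&(T<hi)&(uv[:,1]>3); L=s&(w>np.median(w)); R=s&(w<=np.median(w))
    for k in(L,R):
        q=P[k,:2].astype(np.float32); 
        if len(q)>10: l=cv2.fitLine(q,cv2.DIST_HUBER,0,.01,.01).ravel(); print(lo,len(q),np.degrees(np.arctan(l[1]/l[0])),(q@v).mean())
for n in('w1','w6'):
    uvb,B=[b for b in blanks(n) if abs(b[1][:,0].mean()-.64)<.03 and abs(b[1][:,1].mean()+.02)<.04][0]
    print(n,'uv range',uvb.min(0),uvb.max(0),'tip',B[(B[:,:2]@u).argmax(),:2],'t',(B[:,:2]@u).min(),(B[:,:2]@u).max(),'w',(B[:,:2]@v).min(),(B[:,:2]@v).max())
m=np.zeros(d.shape,bool); m[180:252,225:335]=1; 
zz=X[...,2][m]; print(np.nanpercentile(zz,[50,80,90,95,99]),zr)
m&=abs(X[...,2]-zr)<.008; Q=(X[m]-pos)@rot
for x0 in np.arange(.022,.042,.002):
    s=Q[abs(Q[:,0]-x0)<.0015]
    if len(s): print(round(x0,3),len(s),s[:,1].min()*1e3,s[:,1].max()*1e3)
```

```text
tip [0.6977846  0.02452473] [300.875 136.375]
-0.105 94 38.11522 -0.37767529000229627
-0.105 95 38.05669 -0.4438810475870607
-0.085 98 37.444992 -0.3777730215552537
-0.085 98 37.59489 -0.44387841534769695
w1 uv range [59.625 -0.375] [111.125  60.875] tip [0.69434306 0.02415863] t 0.43495698184535336 0.5613096115607092 w -0.4445239057802158 -0.37846834955575936
w6 uv range [497.625  23.125] [558.125 133.875] tip [0.69640152 0.02503831] t 0.4353324472982056 0.5634722819478595 w -0.4432979526367129 -0.37685893761534633
[0.01077596 0.12390998 0.13107524 0.13164621 0.13229167] 0.13122210714925617
0.022 95 -20.12997854222475 19.884075107168815
0.024 99 -20.51897601096297 19.68219145829768
0.026 99 -20.51897601096297 19.600378295531925
0.028 104 -20.53209271240372 19.509870105733864
0.03 98 -20.509110215803222 19.408379533516033
0.032 100 -20.539593356882797 19.78718636691162
0.034 105 -20.596140137532473 19.724152913936614
0.036 254 -20.58005383261451 19.724152913936614
0.038 904 -20.55090139163481 19.765519325342115
0.04 663 -20.55090139163481 19.765519325342115
```

Axis 38.1°, and the die origin target is (0.644, -0.017). That gives a target TCP of (0.637, -0.022).

```bash
python3 -m handwheel '[{"hand":-1,"dx":-2,"dy":-1.2,"dz":0,"wx":0,"wy":0,"wz":0.005},{"hand":-1,"dx":-3.5,"dy":-2.2,"dz":0,"wx":0,"wy":0,"wz":0},{"hand":-1,"dx":-3.5,"dy":-2.1,"dz":-1,"wx":0,"wy":0,"wz":0},{"hand":-1,"dx":-2.9,"dy":-1.7,"dz":-2,"wx":0,"wy":0,"wz":0},{"hand":-1,"dx":0,"dy":0,"dz":-2,"wx":0,"wy":0,"wz":0},{"hand":-1,"dx":0,"dy":0,"dz":-2,"wx":0,"wy":0,"wz":0},{"hand":-1,"dx":0,"dy":0,"dz":0,"wx":0,"wy":0,"wz":0},{"hand":-1,"dx":0,"dy":0,"dz":0,"wx":0,"wy":0,"wz":0}]'
```

```text
time_s: 27.55
position: [0.6393, -0.0214, 0.0368]
tcp_rot: [[-0.785, -0.619, 0.0], [-0.619, 0.785, -0.0], [-0.0, -0.0, -1.0]]
force: [0.5, 0.7, -1.0]
opening: 0.455
```

```bash
python3 -m handwheel '[{"hand":-1,"dx":-0.21,"dy":-0.06,"dz":-0.6,"wx":0,"wy":0,"wz":0},{"hand":-1,"dx":0,"dy":0,"dz":-0.6,"wx":0,"wy":0,"wz":0},{"hand":-1,"dx":0,"dy":0,"dz":-0.1,"wx":0,"wy":0,"wz":0},{"hand":-1,"dx":0,"dy":0,"dz":0,"wx":0,"wy":0,"wz":0},{"hand":-1,"dx":0,"dy":0,"dz":0,"wx":0,"wy":0,"wz":0}]'
```

```text
time_s: 28.05
position: [0.6373, -0.0225, 0.0233]
tcp_rot: [[-0.785, -0.62, 0.0], [-0.62, 0.785, -0.0], [-0.0, -0.0, -1.0]]
force: [0.5, -0.8, -1.8]
opening: 0.454
```

```bash
python3 -m handwheel '[{"hand":-1,"dx":0,"dy":0.05,"dz":-0.1,"wx":0,"wy":0,"wz":0},{"hand":-1,"dx":0,"dy":0,"dz":-0.1,"wx":0,"wy":0,"wz":0},{"hand":-1,"dx":0,"dy":0,"dz":-0.1,"wx":0,"wy":0,"wz":0},{"hand":-1,"dx":0,"dy":0,"dz":0,"wx":0,"wy":0,"wz":0},{"hand":-1,"dx":0,"dy":0,"dz":0,"wx":0,"wy":0,"wz":0}]'
```

```text
time_s: 28.55
position: [0.6372, -0.0219, 0.0207]
tcp_rot: [[-0.785, -0.62, 0.0], [-0.62, 0.785, -0.0], [-0.0, -0.0, -1.0]]
force: [-0.5, 1.2, 2.5]
opening: 0.456
```

Contact. Release, rise and back off far enough to see the whole strap blank.

```bash
python3 -m handwheel '[{"hand":0,"dx":0,"dy":0,"dz":0,"wx":0,"wy":0,"wz":0},{"hand":0.2,"dx":0,"dy":0,"dz":0,"wx":0,"wy":0,"wz":0},{"hand":0.5,"dx":0,"dy":0,"dz":0,"wx":0,"wy":0,"wz":0},{"hand":0.6,"dx":0,"dy":0,"dz":0,"wx":0,"wy":0,"wz":0},{"hand":0.6,"dx":0,"dy":0,"dz":1,"wx":0,"wy":0,"wz":0},{"hand":0.6,"dx":0,"dy":0,"dz":3,"wx":0,"wy":0,"wz":0},{"hand":1,"dx":2,"dy":1.5,"dz":4,"wx":0,"wy":0,"wz":0},{"hand":1,"dx":4,"dy":2.5,"dz":4,"wx":0,"wy":0,"wz":0},{"hand":1,"dx":3,"dy":2,"dz":3,"wx":0,"wy":0,"wz":0},{"hand":1,"dx":0,"dy":0,"dz":0,"wx":0,"wy":0,"wz":0}]'; python3 snap.py w15;  python3 - <<'E'
from h import *
for uv,P in blanks('w15'): print('blank',uv.mean(0).round(),f(desc(P)))
for ce,n,H in rims('w15',.034,.052,262): print('rim',ce.round(),n,f(desc(H)))
E
```

```text
time_s: 29.55
position: [0.727, 0.0356, 0.17]
tcp_rot: [[-0.783, -0.622, 0.018], [-0.622, 0.783, -0.001], [-0.013, -0.011, -1.0]]
force: [0.3, -0.6, 1.1]
opening: 0.988
29.55 [0.727  0.0356 0.17  ] [ 0.28 -0.62  1.14] 0.9884461279358518
blank [473. 215.] [0.6097 0.2241] 7.2397 [-0.0408  0.0407] [-0.025   0.0416] [0.6089 0.2318] [0.0816 0.0656] 9.0613
blank [293.  83.] [ 0.6392 -0.0209] 38.0604 [-0.0548  0.0739] [-0.0332  0.0332] [ 0.6467 -0.015 ] [0.1287 0.0663] 37.9441
rim [296.  80.] 1400 [ 0.639 -0.021] 38.2191 [-0.0419  0.0542] [-0.0203  0.0203] [ 0.6438 -0.0171] [0.0958 0.0407] 37.3655
rim [294. 117.] 124 [ 0.6627 -0.0029] -54.6194 [-0.0108  0.0106] [-0.0035  0.0057] [ 0.6635 -0.0022] [0.0093 0.0214] 35.2639
rim [490. 228.] 1160 [0.608  0.2394] -80.9689 [-0.0288  0.0295] [-0.0282  0.0276] [0.6083 0.2392] [0.0569 0.0561] 56.8703
```

View pics/w15.png

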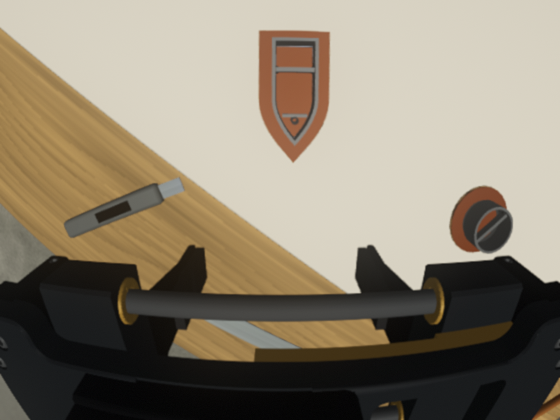

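Strap die is within 0.5 mm of its place, axis 38.2° against 38.1°. One overall look before handing in.

```bash
python3 -m handwheel '[{"hand":1,"dx":0,"dy":0,"dz":3,"wx":0,"wy":0,"wz":0},{"hand":1,"dx":-4,"dy":3,"dz":3,"wx":0,"wy":0,"wz":0},{"hand":1,"dx":-4,"dy":3,"dz":3,"wx":0,"wy":0,"wz":0},{"hand":1,"dx":-4,"dy":3,"dz":0,"wx":0,"wy":0,"wz":0},{"hand":1,"dx":-4,"dy":3,"dz":0,"wx":0,"wy":0,"wz":0},{"hand":1,"dx":0,"dy":0,"dz":0,"wx":0,"wy":0,"wz":0},{"hand":1,"dx":0,"dy":0,"dz":0,"wx":0,"wy":0,"wz":0}]'
python3 - <<'E'
from rig import vision; import cv2
for n in('side','top'):
    p,_=vision.capture(n); cv2.imwrite(f'pics/{n}9.png',p[:,:,::-1])
a=cv2.imread('pics/side9.png');b=cv2.imread('pics/top9.png');cv2.imwrite('pics/both9.png',cv2.resize(cv2.hconcat([a,b]),(800,300)))
E
```

```text
time_s: 30.3
position: [0.5686, 0.1448, 0.2434]
tcp_rot: [[-0.784, -0.621, -0.002], [-0.621, 0.784, -0.001], [0.002, 0.001, -1.0]]
force: [-0.2, -0.6, -0.0]
opening: 1.002
```

View pics/both9.png

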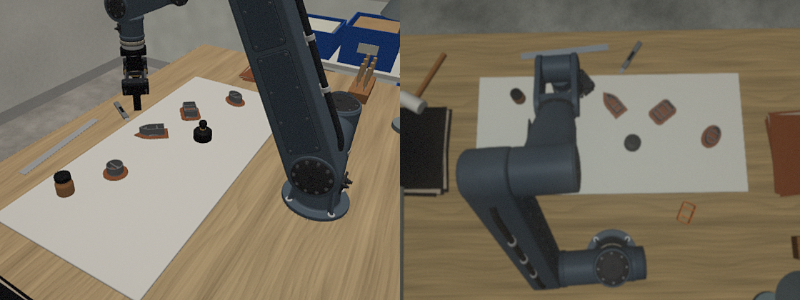

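The side view shows all four dies standing on their blanks: round (115,170), strap (152,131), panel (190,112), oval (235,98). The jar (65,184), the weight (203,132) and, in the top view, the orange die (686,212) are where they were.

```bash
python3 -c "
from rig import hand_in
print(hand_in())"
```

```text
the job is handed in; nothing more can be done
None
```

All four dies are on their matching blanks, set in the order round, oval, rectangle, strap end. I lowered each one until it touched before letting go, and handed the job in after about 30.5 s of the 104 s.

The wrist-camera check after each release compared the die's rim with its blank:

| Die | Off centre | Off angle |
|---|---|---|
| Round | 0.8 mm | does not matter |
| Oval | 0.4 mm | 0.4° |
| Rectangle | 0.6 mm | 0.4° |
| Strap end | 0.4 mm along, 0.1 mm across | 0.2°, point over point |

- **Angles:** those for the oval, rectangle and strap come from the rim's area moments. A second angle measure from the bounding box came within about 0.6° of the blank for the rectangle and strap. It was about 2° off for the oval, where it is unreliable because the shape is rounded.
- **Limits:** wrist force never read above about 5 N in any move report.
- **Bystanders:** the last side and top pictures show the dies upright and the weight, jar and orange look-alike where they were. That was a check by eye, not a measurement.
- **Refused moves:** my first three move calls were rejected for missing keys and moved nothing. No other check failed.

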